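# Tare the rack, then weigh a test panel

### The job

Weigh the metal test panel: stand the empty slotted rack on the middle of the balance's round pan, let go of it and press the tare key fully down and let it come up; then draw the panel out of its leaning stand and stand it upright on its long edge, coated part down, right down and centred in the rack's middle slot. Set the rack and the panel down rather than dropping them, do not press the tare key again once the panel is in the rack, and leave the jar, carton, pot and dropper bottle standing where they are.

Things in the scene. Friction and masses are not known exactly. Their poses are not given: they have to be found in the camera images.
- pan (a point): Centre of the top face of the round steel pan (148 mm across, flat, 48 mm above the table) of a white laboratory balance, 230 x 180 mm, top of its housing 37 mm high, fixed to the table. z up; x points from the balance's front edge (display and key) to its back, the pan centre being 145 mm from the front edge.
- tare_top (a point): Centre of the top of the balance's only key, the round grey spring tare key (26 mm across) on the front right corner of the balance, 114 mm in front of the pan centre (-x of the pan) and 52 mm to the right (-y of the pan). It is pressed straight down.
- tare (a joint): Travel of the tare key in m: 0 up, 0.005 fully down; the spring takes about 4 N to push it fully down and lifts it again. It counts as pressed beyond 0.004.
- rack: Loose white plastic rack, 58.5 (x) x 110 (y) x 34 (z) mm, under 0.3 kg. Origin: centre of its underside, z up. Rails 6 mm thick form its long sides; equally high round-topped tabs at both ends part it into three slots along y, 11.5 mm wide, at x = -17.5, 0, +17.5 mm, open at both ends. Slot floors are 8 mm above the underside. Can be picked up from above across the rails at mid-length.
- panel: Loose flat aluminium panel, 8 (x) x 100 (y) x 80 (z) mm, under 0.25 kg, with a dull grey coating on the lower 46 mm of both faces. Origin: middle of its lower long edge; z runs up its face to the bare top edge. At the start it lies in the stand with z 35 degrees from vertical, its top leaning roughly towards the robot; it comes out along its own z.
- stand: Dark steel stand fixed to the table, base 100 x 124 mm. Origin: centre of its underside, z up. Its 10 mm slot holds the panel leaning 35 degrees, top to -x; slot floor at x 12, z 30 mm. Upper (+x) side: wall 20 mm deep, as are the end walls 2 mm beside the panel; lower side: two prongs 55 mm long at y = -41 and 41 mm, 71 mm apart. The panel's top edge is free between and above them.
- jar: Bystander: lidded glass staining jar, 62 mm across, 118 mm high; origin at the centre of its underside.
- carton: Bystander: small white carton, 50 x 55 x 95 mm high; origin at the centre of its underside.
- pot: Bystander: round pot with black cap, 43 mm across, 87 mm high; origin at the centre of its underside.
- dropper: Bystander: brown dropper bottle, 33 mm across, 91 mm high; origin at the centre of its underside.

How it is judged:
On the way, in this order (a step that is already met when the one before it is completed fails the run):
1. the empty rack stands on the middle of the pan, released (horizontal distance between rack and pan below 0.02 m and z of rack in the frame of pan between -0.004 and 0.004 m and angle between rack's own z axis and vertical below 0.06 rad and contact force between the fingers and rack below 0.1 N and linear speed of rack below 0.01 m/s and contact force between panel and rack below 0.05 N), for 0.2 s.
2. the tare key is pressed with the empty rack standing free on the pan (horizontal distance between rack and pan below 0.02 m and z of rack in the frame of pan between -0.004 and 0.004 m and angle between rack's own z axis and vertical below 0.06 rad and contact force between the fingers and rack below 0.1 N and contact force between panel and rack below 0.05 N and value of joint tare above 0.004 m), for 0.04 s.
At the end, for the whole second after the job is handed in: Rack level on the pan within 20 mm of its centre; panel in the middle slot (within 4.5 mm across, 15 mm along), on the slot floor (4 mm), coated part down, within 10 degrees of upright; tare key up; all released and at rest (horizontal distance between rack and pan below 0.02 m and z of rack in the frame of pan between -0.004 and 0.004 m and angle between rack's own z axis and vertical below 0.06 rad and contact force between the fingers and rack below 0.1 N and contact force between the fingers and panel below 0.1 N and x of panel in the frame of rack between -0.0045 and 0.0045 m and y of panel in the frame of rack between -0.015 and 0.015 m and z of panel in the frame of rack between 0.004 and 0.012 m and angle between panel's own z axis and vertical below 0.18 rad and angle between the y axis of panel and the y axis of rack, either way round below 0.15 rad and linear speed of each of panel, rack below 0.01 m/s and value of joint tare below 0.002 m); the robot touches nothing.
It fails at once if the tare key is pressed with the panel in the rack (value of joint tare above 0.004 m and contact force between panel and rack above 0.1 N).
It fails at once if the panel is dropped (falls free faster than 0.6 m/s) (linear speed of panel above 0.6 m/s and contact force between the fingers and panel below 0.05 N).
It fails at once if the rack is dropped (falls free faster than 0.6 m/s) (linear speed of rack above 0.6 m/s and contact force between the fingers and rack below 0.05 N).
It fails at once if the jar, carton, pot or dropper bottle is moved more than 20 mm or tipped (distance of any of jar, carton, pot, dropper from where it was at the start of the episode above 0.02 m or angle between any of jar, carton, pot, dropper's own z axis and vertical above 0.3 rad).
It also fails if it takes over 72 s, if anything falls off the work surface, if the arm or the gripper's body presses on something with over 40 N, if the wrist force passes 120 N, or if a joint passes its speed limit or range.

### The arm

A 6-joint arm with a two-finger parallel gripper is mounted at the origin on a cart in front of the work surface, level with it; the furniture and walls round the work are solid. World frame = base frame: x ahead of the robot, y to its left, z up, the work surface at z = 0. Lengths are in m, angles in rad, forces in N, time in s.
With the tool pointing down it reaches from about 0.3 to 0.825 m from the base axis. Payload 5.4 kg.
Tool frame: the origin (TCP) lies midway between the tips of the shut fingers; the grasp point (between the pads) lies 19 mm behind it (arm.pinch_z is the distance from the TCP to the grasp point, in m); y points along the fingers, x is the direction in which the jaws open and shut, and the axes are right-handed (so a half turn about y gives the same grasp; the last joint's range is limited). The gripper opens to 92 mm and grips with 3 to 60 N. Pads are 20 mm wide; open, the fingers measure 128 mm over their backs; the gripper's body (75 mm by 189 mm) begins 69 mm behind the grasp point.
Start: joints at [0.98, 0.158, 1.597, -0, 1.386, -0.21], TCP at [0.214, 0.534, 0.215] pointing down, gripper open.
Joint ranges: [-2.91, 2.91], [-0.94, 2.29], [0.18, 2.7], [-1.29, 4.43], [0.17, 2.64], [-3, 3]. Speed limits (rad/s): [2.57, 2.57, 3.14, 3.14, 3.14, 3.14].

### API

Orientations are given as a unit quaternion [x, y, z, w].
In Python, from rig import arm, snapshot, get_calibration, job gives the robot as it stands.
- The arm moves only by the shell command python3 -m jog 'ROWS' [FORCE]. ROWS is JSON, a list of rows, each an object of numbers: "fingers": the closure in counts, from 0 (fully open) to 255 (shut); "tx", "ty", "tz": the shift along the tool's x, y, z in units of 40 mm (1.0 is 40 mm); "spin": the turn about the tool's y in units of 6 degrees (1.0 is 6 degrees). In form: [{"fingers": .., "tx": .., "ty": .., "tz": .., "spin": ..}, ...]. A call has 1 to 20 rows; each row shifts and turns the commanded pose from where the row before left it, along the tool's axes as they then stand; what a row does not reach is not made up. A row lasts 1/10 s, in which the tool goes at most 50 mm and 8.59 degrees, less where a joint would pass 70% of its speed; a pose out of reach is approached as far as the arm can. A call is refused whole if a number of a shift passes 1 or a number of a turn 1, either way. A call with a gripper value outside its range is refused whole. The fingers move at their own pace and stop on an object; FORCE is the grip in N (left out, the last holds). Time passes only in rows, so rows that do not move let the fingers close. It gives the time, the measured TCP pose, the force and the opening at its end, in the units of the state.
- arm.get_obs(): the state, without advancing time (a new reading comes with each control period).
- snapshot(name): name is "side" or "top"; returns (picture, depth): 400x640x3 uint8, red, green, blue; 400x640 float32, m along the optical axis (not along the pixel's ray), 0 where there is no reading.
- get_calibration(name): a dict with "intrinsics" (3x3 intrinsics, pixels), "dist_coeffs" ([k1, k2, p1, p2, k3] as OpenCV has them; the pictures are not rectified), "extrinsics" (4x4, takes a point from camera to world coordinates). Camera axes: x right, y down, z forward; pixel columns grow to the right and rows downward; lengths in m; the calibration is good to about 2 mm. A picture is of the moment at which its call begins. get_calibration takes no time and is no camera call.
- job.sign_off(): hands the job in, once; it reports no verdict.
The state is a dict: "time": time; "joint_pos": joint angles; "dq": joint speeds; "effort": joint torques, N m; "tool_pos": TCP position; "orientation": TCP orientation; "force": force on the tool from outside, world axes, zero at the start; "ft_torque": the same for the moment, N m; "finger_gap": finger opening in m.
Only numpy, scipy, OpenCV 4.12 (cv2) and the standard library are available. Lean on these libraries where they do the work, as an engineer would, in place of code of your own. Each camera call takes 0.05 s, during which the arm holds its last target.

## Working session

There is one attempt and no reset: what is moved stays moved. The work goes in short steps, Python scripts to look and compute and a shell command to move; the robot and the scene stay as the last step left them, time stands still between calls to the robot, and variables do not carry over. Pictures are saved under pics/ and viewed, and the job is handed in when it is done.

```bash
ls; mkdir -p pics
python3 - <<'E'
from rig import arm,snapshot,get_calibration
import cv2,numpy as np
o=arm.get_obs();print(o)
for n in("side","top"):
    p,d=snapshot(n);cv2.imwrite(f"pics/{n}0.png",p[:,:,::-1]);np.save(f"pics/{n}0_d.npy",d);np.save(f"pics/{n}0.npy",p)
    c=get_calibration(n);print(n,c)
E
```

```text
pics
{'time': 0.0, 'joint_pos': array([ 9.79914184e-01,  1.59019424e-01,  1.59823565e+00,  1.36254580e-05,
        1.38617799e+00, -2.10102539e-01]), 'dq': array([-1.15927607e-03,  4.33600753e-04, -1.08147574e-03, -7.23482281e-05,
        9.83252407e-04,  5.59344064e-04]), 'effort': array([ 3.99960136e-04, -3.85569942e+01, -3.22110844e+01,  7.02408934e-02,
        3.77686322e-02, -1.54484260e-04]), 'tool_pos': array([0.2133585 , 0.53328144, 0.21363385]), 'orientation': array([ 0.58582628,  0.39573868, -0.39694838, -0.58534643]), 'force': array([-0.31424018, -0.11356283,  0.31384026]), 'ft_torque': array([ 0.03762436, -0.01612319, -0.02230515]), 'finger_gap': 0.09197462854740905}
side {'intrinsics': array([[457.62104796,   0.        , 323.56666718],
       [  0.        , 457.62104796, 202.7469776 ],
       [  0.        ,   0.        ,   1.        ]]), 'dist_coeffs': array([-0.06304838,  0.        ,  0.        ,  0.        ,  0.        ]), 'extrinsics': array([[ 0.9818799 , -0.10539872,  0.15748962,  0.37880347],
       [-0.18863748, -0.62300142,  0.75913446, -0.94287401],
       [ 0.01810446, -0.77508731, -0.63159472,  0.81909569],
       [ 0.        ,  0.        ,  0.        ,  1.        ]])}
top {'intrinsics': array([[407.81428591,   0.        , 322.12325918],
       [  0.        , 407.81428591, 201.75106597],
       [  0.        ,   0.        ,   1.        ]]), 'dist_coeffs': array([-0.05339785,  0.        ,  0.        ,  0.        ,  0.        ]), 'extrinsics': array([[ 0.01451041, -0.99623844,  0.08543075,  0.45562187],
       [-0.99959903, -0.01653076, -0.02298928,  0.0203875 ],
       [ 0.02431504, -0.08506291, -0.99607885,  1.13523235],
       [ 0.        ,  0.        ,  0.        ,  1.        ]])}
```

View pics/side0.png

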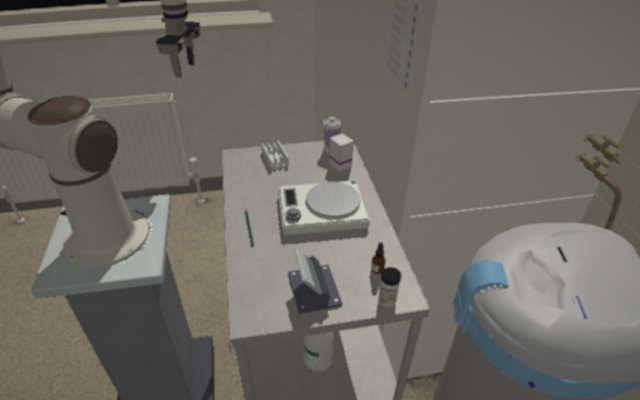

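View pics/top0.png

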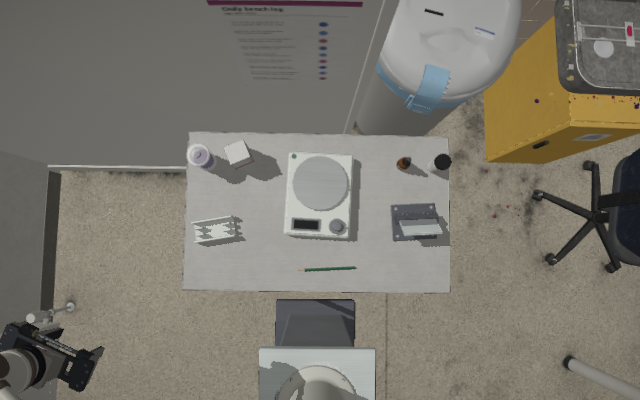

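```bash
cat > h.py <<'E'
import numpy as np,cv2
from rig import arm,snapshot,get_calibration
def ray(n,uv):
    c=get_calibration(n);K=np.array(c["intrinsics"]);D=np.array(c["dist_coeffs"]);T=np.array(c["extrinsics"])
    p=cv2.undistortPoints(np.array(uv,float).reshape(-1,1,2),K,D).reshape(-1,2)
    d=np.c_[p,np.ones(len(p))]@T[:3,:3].T
    return T[:3,3],d
def plane(n,uv,z):
    o,d=ray(n,uv); return o+d*((z-o[2])/d[:,2])[:,None]
def depthpts(n,d):
    v,u=np.mgrid[0:400,0:640]
    o,r=ray(n,np.c_[u.ravel(),v.ravel()])
    return (o+r*d.ravel()[:,None]).reshape(400,640,3)
def proj(n,P):
    c=get_calibration(n);T=np.linalg.inv(c["extrinsics"])
    r,_=cv2.Rodrigues(T[:3,:3]);return cv2.projectPoints(np.array(P,float).reshape(-1,3),r,T[:3,3],c["intrinsics"],c["dist_coeffs"])[0].reshape(-1,2)
def crop(img,x0,y0,w,h,s,name):
    cv2.imwrite(name,cv2.resize(img[y0:y0+h,x0:x0+w,::-1],None,fx=s,fy=s,interpolation=cv2.INTER_NEAREST))
E
python3 - <<'E'
from h import *
t=np.load("pics/top0.npy");s=np.load("pics/side0.npy")
crop(t,180,200,80,60,8,"pics/t_rack.png");crop(t,270,140,100,110,5,"pics/t_bal.png");crop(t,380,190,80,60,8,"pics/t_st.png")
a=[cv2.resize(x[:,:,::-1],(640,480),interpolation=cv2.INTER_NEAREST) for x in (s[240:315,280:380],)]
cv2.imwrite("pics/s_st.png",a[0])
P=depthpts("top",np.load("pics/top0_d.npy"))
np.save("pics/P.npy",P)
for uv in[(320,180),(300,160),(217,230),(415,228),(350,280),(337,227),(420,215)]:print(uv,P[uv[1],uv[0]].round(4))
E
```

```text
(320, 180) [0.6078 0.0018 0.0453]
(300, 160) [0.6632 0.057  0.036 ]
(217, 230) [0.4695 0.283  0.0063]
(415, 228) [ 0.4815 -0.2474  0.0784]
(350, 280) [ 3.375e-01 -8.590e-02  1.000e-04]
(337, 227) [ 0.4818 -0.0448  0.0575]
(420, 215) [ 0.5176 -0.2697  0.0447]
```

View pics/t_rack.png

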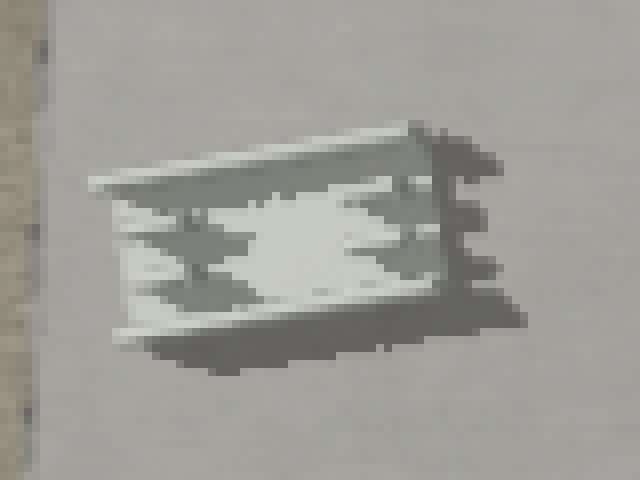

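View pics/t_bal.png

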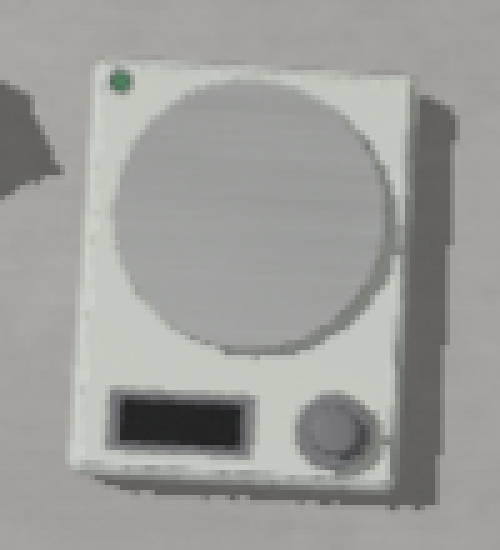

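View pics/t_st.png

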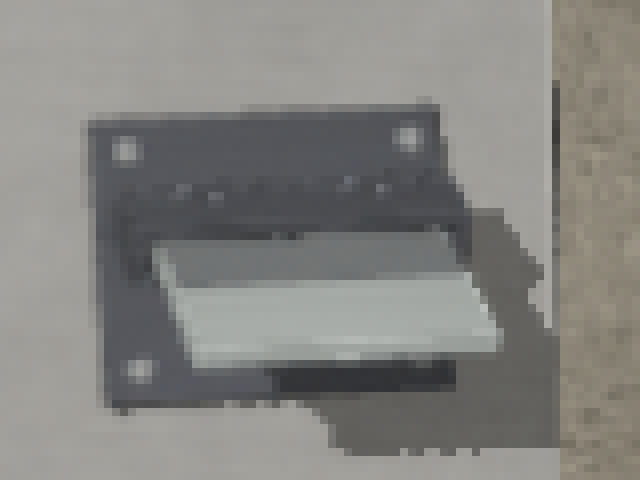

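View pics/s_st.png

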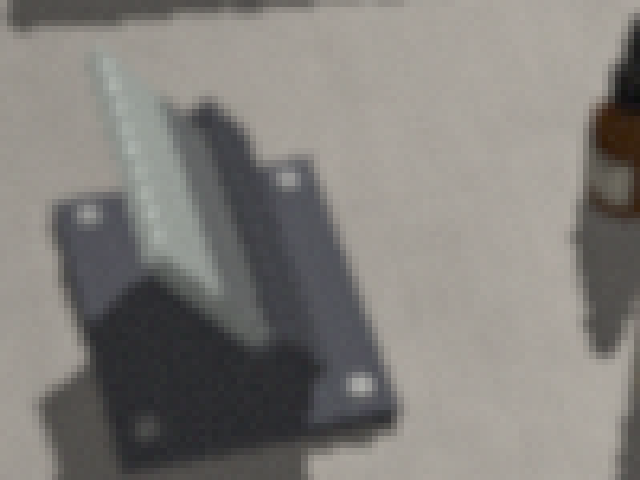

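Run:
```python
from h import *
P=np.load("pics/P.npy");t=np.load("pics/top0.npy")
def c8(l,ox,oy,s): return [(ox+(x)/s-.5,oy+(y)/s-.5) for x,y in l]
# rack: rail outer corners tops
r=c8([(88,178),(410,121),(118,344),(440,292)],180,200,8)
X=plane("top",r,.034)[:,:2];print("rack",X.round(4),X.mean(0),np.linalg.norm(X[1]-X[0]),np.linalg.norm(X[2]-X[0]))
# depth-based
z=P[...,2];sub=np.zeros(z.shape,bool);sub[205:250,185:250]=1
m=sub&(z>.026)&(z<.042);q=P[m][:,:2];print("rack depth",m.sum(),cv2.minAreaRect(q.astype(np.float32)))
# yaw
for a,b in((0,1),(2,3)):
    d=X[a]-X[b];print("yaw of y axis",np.degrees(np.arctan2(-d[0],d[1])))
# pan circle
g=c8([(115,215),(250,80),(388,215),(250,354),(150,120),(345,310),(155,315),(348,120)],270,140,5)
A=plane("top",g,.048)[:,:2];M=np.c_[2*A,np.ones(len(A))];s=np.linalg.lstsq(M,(A**2).sum(1),rcond=None)[0]
print("pan",s[:2],np.sqrt(s[2]+s[:2]@s[:2]))
m=(z>.042)&(z<.053);m[:140]=0;m[:,:285]=0;m[:,360:]=0;m[212:]=0
q=P[m];print("pan depth",cv2.minEnclosingCircle(q[:,:2].astype(np.float32)),np.median(q[:,2]))
# housing corners z .037
g=c8([(95,58),(413,75),(393,488),(70,468)],270,140,5)
H=plane("top",g,.037);print("house",H.round(4))
f=H[2:4].mean(0)[:2];b=H[:2].mean(0)[:2];ax=(b-f)/np.linalg.norm(b-f);print("len",np.linalg.norm(b-f),"ax yaw",np.degrees(np.arctan2(ax[1],ax[0])),"pan pred",f+.145*ax)
ly=np.array([-ax[1],ax[0]]);print("tare pred",s[:2]-.114*ax-.052*ly)
print("tare img z=.045",plane("top",c8([(335,429)],270,140,5),.045), "depth z",P[222:230,333:341,2].round(3))
# stand base
print("stand screws/corners z~.01", P[206:212,392:396,2].round(3))
```

```text
rack [[0.4901 0.3488]
 [0.5111 0.2409]
 [0.4347 0.3365]
 [0.4539 0.229 ]] [0.47244807 0.28880505] 0.10998020746619896 0.05681192194169064
rack depth 271 ((0.47259125113487244, 0.2891807556152344), (0.058588624000549316, 0.10982964187860489), 10.796566009521484)
yaw of y axis 11.022320449191003
yaw of y axis 10.129676914198557
pan [0.60076921 0.00305797] 0.07379292808954489
pan depth ((0.6070737838745117, 0.0074774120002985), 0.10085197538137436) 0.04729890090967892
house [[ 0.6871  0.0889  0.037 ]
 [ 0.681  -0.0852  0.037 ]
 [ 0.4556 -0.0762  0.037 ]
 [ 0.4637  0.0974  0.037 ]]
len 0.2245729218036865 ax yaw -2.2328648411228955 pan pred [0.60453455 0.00494857]
tare pred [ 0.4848298  -0.04446099]
tare img z=.045 [[ 0.48658171 -0.04413653  0.045     ]] depth z [[0.047 0.058 0.06  0.058 0.059 0.059 0.06  0.05 ]
 [0.059 0.059 0.058 0.054 0.061 0.058 0.059 0.053]
 [0.056 0.059 0.06  0.057 0.056 0.057 0.056 0.061]
 [0.06  0.056 0.058 0.058 0.059 0.056 0.057 0.055]
 [0.055 0.057 0.061 0.055 0.058 0.061 0.055 0.055]
 [0.057 0.056 0.057 0.053 0.058 0.058 0.057 0.055]
 [0.056 0.058 0.057 0.061 0.057 0.056 0.056 0.057]
 [0.048 0.056 0.058 0.061 0.058 0.059 0.056 0.056]]
stand screws/corners z~.01 [[0.003 0.008 0.006 0.004]
 [0.009 0.007 0.008 0.005]
 [0.008 0.009 0.011 0.009]
 [0.006 0.01  0.012 0.007]
 [0.006 0.005 0.006 0.005]
 [0.005 0.009 0.004 0.01 ]]
```

Run:
```python
from h import *
P=np.load("pics/P.npy");z=P[...,2]
def c8(l,ox,oy,s): return [(ox+(x)/s-.5,oy+(y)/s-.5) for x,y in l]
print("tare .057",plane("top",c8([(337,428)],270,140,5),.057))
m=np.zeros(z.shape,bool);m[221:232,402:440]=1;m&=(z>.055)
q=P[m];c=q.mean(0);u,s,v=np.linalg.svd(q-c);n=v[2]*np.sign(v[2][2]);print("plane",c,n,"tilt",np.degrees(np.arccos(n[2])),"resid",s[2]/np.sqrt(len(q)),"yaw dir",np.degrees(np.arctan2(n[1],n[0])))
print("zmax",np.sort(z[m])[-10:])
# top edge: upper-face top edge corners, crop (192,350)?(500,333), lower-face edge (195,370),(500,352)
zt1=.030+.080*np.cos(np.radians(35))
for l,zz in(([(187,353),(497,337)],zt1+.0046/2),([(195,370),(500,352)],zt1-.0023)):
    X=plane("top",c8(l,380,190,8),zz);d=X[0]-X[1];print(X.round(4),np.linalg.norm(d),np.degrees(np.arctan2(-d[0],d[1])),X.mean(0))
# base corners z .01
X=plane("top",c8([(88,122),(438,105),(105,407),(455,388)],380,190,8),.008);print("base",X.round(4),X.mean(0), np.linalg.norm(X[0]-X[1]),np.linalg.norm(X[0]-X[2]))
d=X[0]-X[1];print(np.degrees(np.arctan2(-d[0],d[1])))
# rows of z along panel columns
print(z[219:238,416:424].mean(1).round(4))
print(P[219:238,416:424,0].mean(1).round(4))
# side view ray: end corners top edge
s=np.load("pics/side0.npy");crop(s,285,240,60,75,8,"pics/s_st2.png")
```

```text
tare .057 [[ 0.48678515 -0.04447913  0.057     ]]
plane [ 0.48612355 -0.26342798  0.0747239 ] [0.81422176 0.05119625 0.5782922 ] tilt 54.669485159101235 resid 0.0011682509854667228 yaw dir 3.597880131671446
zmax [0.09397398 0.09407953 0.09426141 0.09456244 0.09466979 0.09506786
 0.09510848 0.09562583 0.09618285 0.09757078]
[[ 0.4663 -0.2111  0.0978]
 [ 0.4727 -0.3117  0.0978]] 0.10077503494593947 3.638859049156544 [ 0.46948288 -0.26140821  0.09783216]
[[ 0.4609 -0.2147  0.0932]
 [ 0.4679 -0.3141  0.0932]] 0.0996228360924134 4.0382188794269815 [ 0.46443332 -0.26442248  0.09323216]
base [[ 0.5471 -0.1965  0.008 ]
 [ 0.5551 -0.3202  0.008 ]
 [ 0.4482 -0.2025  0.008 ]
 [ 0.4562 -0.3254  0.008 ]] [ 0.50163785 -0.26115398  0.008     ] 0.12398058810328505 0.0990818879705229
3.693953501346441
[0.0463 0.0505 0.0545 0.0586 0.0615 0.0668 0.0701 0.0727 0.0765 0.0805
 0.0841 0.0888 0.0927 0.0956 0.095  0.0933 0.0071 0.0072 0.0071]
[0.5067 0.5038 0.501  0.4981 0.4954 0.4925 0.4898 0.4871 0.4844 0.4816
 0.479  0.4763 0.4736 0.471  0.4685 0.4659 0.464  0.4612 0.4584]
```

View pics/s_st2.png

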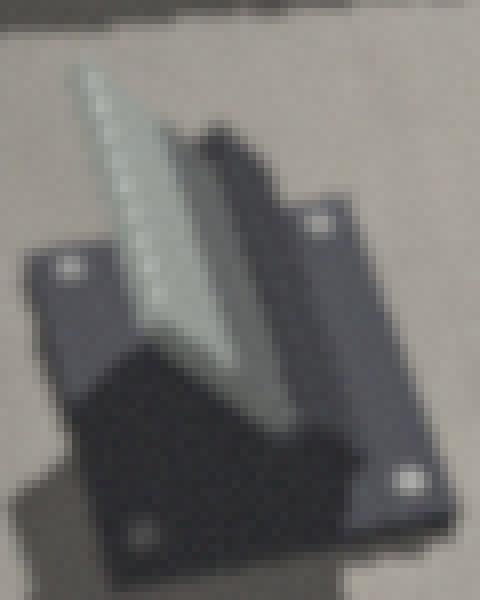

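```bash
cat >> h.py <<'E'
from scipy.spatial.transform import Rotation as R
def go(x=None,y=None,z=None,a=None):
    o=arm.get_obs();p=o["tool_pos"];M=R.from_quat(o["orientation"]).as_matrix()
    A=np.degrees(np.arctan2(M[1,0],M[0,0]))
    d=np.array([x if x is not None else p[0],y if y is not None else p[1],z if z is not None else p[2]])-p
    L=M.T@d/.04
    print("t",o["time"],"p",p.round(4),"ang",A.round(2),"gap",round(o["finger_gap"],4),"F",np.round(o["force"],1),"q",o["joint_pos"].round(2))
    print("need tx,ty,tz",L.round(3),"spin",None if a is None else round((A-a)/6,3))
E
python3 -m jog '[{"fingers":0,"spin":1},{"spin":1,"fingers":0},{"spin":1,"fingers":0},{"spin":1,"fingers":0},{"spin":1,"fingers":0},{"spin":1,"fingers":0},{"spin":1,"fingers":0},{"spin":1,"fingers":0},{"spin":1,"fingers":0},{"spin":0.5,"fingers":0},{"fingers":0}]'
python3 -c "
from h import *
go(.4726,.2892,.1,10.8)"
```

```text
t 0.1 p [0.2134 0.5333 0.2137] ang 68.18 gap 0.0921 F [-0.1  0.7  0.6] q [ 0.98  0.16  1.6  -0.    1.39 -0.21]
need tx,ty,tz [-3.253  2.846 -8.285] spin 9.564invalid input at $[0]: expected keys fingers, tx, ty, tz, spin
```

```bash
python3 -m jog '[{"fingers":0,"tx":0,"ty":0,"tz":0,"spin":1},{"fingers":0,"tx":0,"ty":0,"tz":0,"spin":1},{"fingers":0,"tx":0,"ty":0,"tz":0,"spin":1},{"fingers":0,"tx":0,"ty":0,"tz":0,"spin":1},{"fingers":0,"tx":0,"ty":0,"tz":0,"spin":1},{"fingers":0,"tx":0,"ty":0,"tz":0,"spin":1},{"fingers":0,"tx":0,"ty":0,"tz":0,"spin":1},{"fingers":0,"tx":0,"ty":0,"tz":0,"spin":1},{"fingers":0,"tx":0,"ty":0,"tz":0,"spin":1},{"fingers":0,"tx":0,"ty":0,"tz":0,"spin":0.56},{"fingers":0,"tx":0,"ty":0,"tz":0,"spin":0}]'
python3 -c "
from h import *
go(.4726,.2892,.1,10.8)"
```

```text
time: 1.2
tool_pos: [0.2135, 0.5335, 0.2141]
orientation: [0.704, 0.066, -0.067, -0.704]
force: [0.4, 0.9, 0.2]
finger_gap: 0.0916
t 1.2 p [0.2135 0.5335 0.2141] ang 10.82 gap 0.0916 F [0.4 0.9 0.2] q [ 0.98  0.16  1.6  -0.    1.39  0.79]
need tx,ty,tz [ 5.217  2.854 -7.212] spin 0.003
```

```bash
python3 -m jog '[{"fingers":0,"tx":0.52,"ty":0,"tz":-0.72,"spin":0},{"fingers":0,"tx":0.52,"ty":0,"tz":-0.72,"spin":0},{"fingers":0,"tx":0.52,"ty":0,"tz":-0.72,"spin":0},{"fingers":0,"tx":0.52,"ty":0,"tz":-0.72,"spin":0},{"fingers":0,"tx":0.52,"ty":0,"tz":-0.72,"spin":0},{"fingers":0,"tx":0.52,"ty":0,"tz":-0.72,"spin":0},{"fingers":0,"tx":0.52,"ty":0,"tz":-0.72,"spin":0},{"fingers":0,"tx":0.52,"ty":0,"tz":-0.72,"spin":0},{"fingers":0,"tx":0.52,"ty":0,"tz":-0.72,"spin":0},{"fingers":0,"tx":0.54,"ty":0,"tz":-0.73,"spin":0},{"fingers":0,"tx":0,"ty":0.7,"tz":0,"spin":0},{"fingers":0,"tx":0,"ty":0.7,"tz":0,"spin":0},{"fingers":0,"tx":0,"ty":0.7,"tz":0,"spin":0},{"fingers":0,"tx":0,"ty":0.7,"tz":0,"spin":0},{"fingers":0,"tx":0,"ty":0,"tz":0,"spin":0},{"fingers":0,"tx":0,"ty":0,"tz":0,"spin":0}]'
python3 - <<'E'
from h import *
go(.4726,.2892,.012,10.8)
t,_=snapshot("top");crop(t,150,180,130,100,6,"pics/t1.png")
s,_=snapshot("side");crop(s,210,60,130,130,6,"pics/s1.png")
E
```

```text
time: 2.8
tool_pos: [0.4728, 0.2897, 0.1028]
orientation: [0.704, 0.067, -0.067, -0.704]
force: [-0.2, 0.2, 0.4]
finger_gap: 0.0917
t 2.8 p [0.4728 0.2897 0.1028] ang 10.87 gap 0.0917 F [-0.2  0.2  0.4] q [0.33 0.22 1.76 0.   1.16 0.14]
need tx,ty,tz [-0.005  2.269 -0.011] spin 0.012
```

View pics/t1.png

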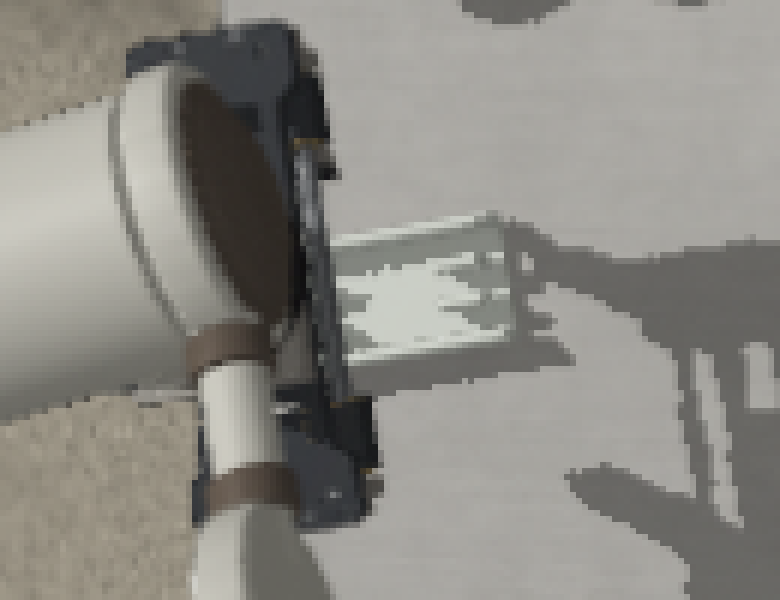

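View pics/s1.png

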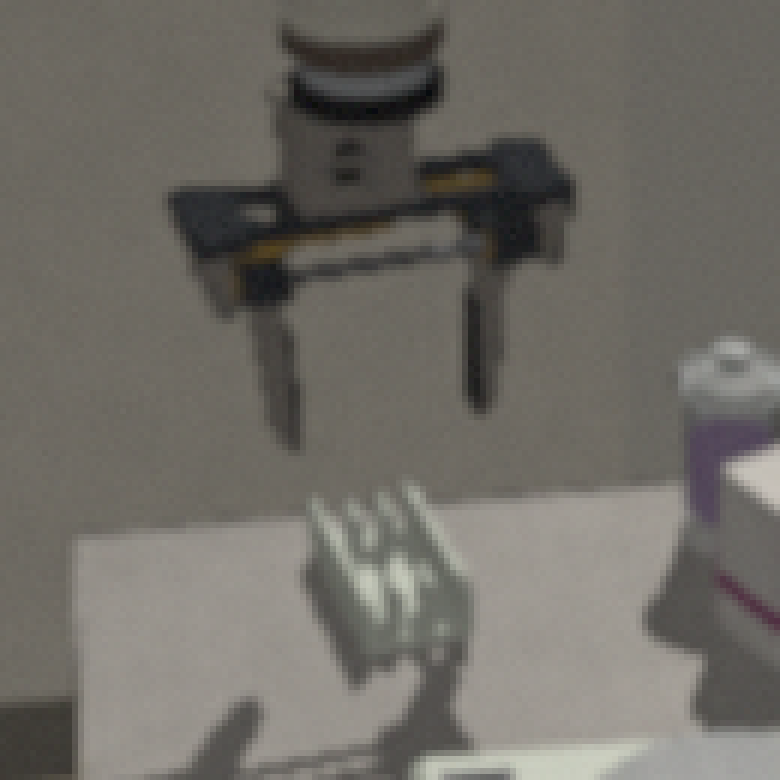

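```bash
python3 -m jog '[{"fingers":0,"tx":0,"ty":0.6,"tz":0,"spin":0},{"fingers":0,"tx":0,"ty":0.6,"tz":0,"spin":0},{"fingers":0,"tx":0,"ty":0.5,"tz":0,"spin":0},{"fingers":0,"tx":0,"ty":0.3,"tz":0,"spin":0},{"fingers":0,"tx":0,"ty":0.2,"tz":0,"spin":0},{"fingers":0,"tx":0,"ty":0,"tz":0,"spin":0},{"fingers":120,"tx":0,"ty":0,"tz":0,"spin":0},{"fingers":120,"tx":0,"ty":0,"tz":0,"spin":0},{"fingers":120,"tx":0,"ty":0,"tz":0,"spin":0},{"fingers":120,"tx":0,"ty":0,"tz":0,"spin":0},{"fingers":120,"tx":0,"ty":0,"tz":0,"spin":0},{"fingers":120,"tx":0,"ty":0,"tz":0,"spin":0}]' 15
python3 -c "
from h import *
go(.4726,.2892,.012,10.8)"
```

```text
time: 4.1
tool_pos: [0.4729, 0.2898, 0.015]
orientation: [0.704, 0.067, -0.067, -0.704]
force: [-1.7, -0.7, 4.3]
finger_gap: 0.0581
t 4.1 p [0.4729 0.2898 0.015 ] ang 10.83 gap 0.0581 F [-1.7 -0.7  4.3] q [0.33 0.35 1.8  0.   0.99 0.14]
need tx,ty,tz [-0.011  0.075 -0.012] spin 0.004
```

```bash
python3 -m jog '[{"fingers":120,"tx":0,"ty":-0.3,"tz":0,"spin":0},{"fingers":120,"tx":0,"ty":-0.7,"tz":0,"spin":0.4},{"fingers":120,"tx":0,"ty":-0.8,"tz":0,"spin":0.4},{"fingers":120,"tx":0,"ty":-0.8,"tz":0,"spin":0.4},{"fingers":120,"tx":0,"ty":0,"tz":0,"spin":0},{"fingers":120,"tx":0,"ty":0,"tz":0,"spin":0}]'
python3 - <<'E'
from h import *
go(.6008,.0031,.063,3.7)
s,_=snapshot("side");crop(s,210,60,130,130,6,"pics/s2.png")
E
```

```text
time: 4.7
tool_pos: [0.4732, 0.2898, 0.119]
orientation: [-0.707, -0.023, 0.022, 0.707]
force: [-0.2, 0.6, -1.9]
finger_gap: 0.0585
t 4.7 p [0.4732 0.2898 0.119 ] ang 3.66 gap 0.0585 F [-0.2  0.6 -1.9] q [ 0.33  0.2   1.75 -0.    1.19  0.27]
need tx,ty,tz [ 2.723  1.402 -7.357] spin -0.007
```

View pics/s2.png

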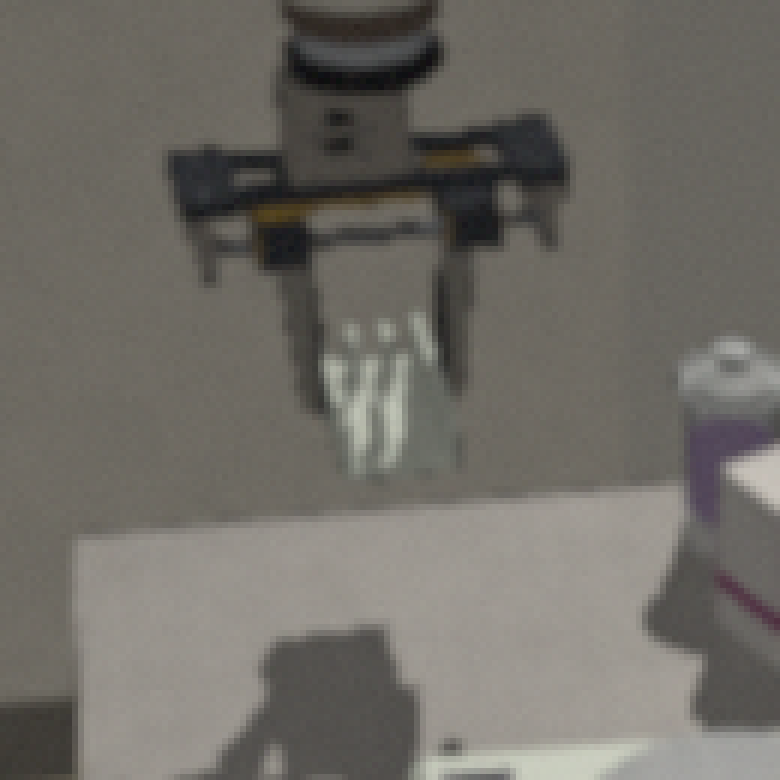

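```bash
python3 -m jog '[{"fingers":120,"tx":0.27,"ty":0,"tz":-0.73,"spin":0},{"fingers":120,"tx":0.27,"ty":0,"tz":-0.73,"spin":0},{"fingers":120,"tx":0.27,"ty":0,"tz":-0.73,"spin":0},{"fingers":120,"tx":0.27,"ty":0,"tz":-0.73,"spin":0},{"fingers":120,"tx":0.27,"ty":0,"tz":-0.73,"spin":0},{"fingers":120,"tx":0.27,"ty":0,"tz":-0.73,"spin":0},{"fingers":120,"tx":0.27,"ty":0,"tz":-0.73,"spin":0},{"fingers":120,"tx":0.27,"ty":0,"tz":-0.73,"spin":0},{"fingers":120,"tx":0.27,"ty":0,"tz":-0.73,"spin":0},{"fingers":120,"tx":0.29,"ty":0.2,"tz":-0.79,"spin":0},{"fingers":120,"tx":0,"ty":0.5,"tz":0,"spin":0},{"fingers":120,"tx":0,"ty":0.4,"tz":0,"spin":0},{"fingers":120,"tx":0,"ty":0.1,"tz":0,"spin":0},{"fingers":120,"tx":0,"ty":0,"tz":0,"spin":0},{"fingers":120,"tx":0,"ty":0,"tz":0,"spin":0}]'
python3 - <<'E'
from h import *
go(.6008,.0031,.063,3.7)
s,_=snapshot("side");crop(s,260,130,130,100,6,"pics/s3.png")
E
```

```text
time: 6.25
tool_pos: [0.6002, 0.0034, 0.0709]
orientation: [0.707, 0.023, -0.023, -0.707]
force: [0.3, -0.4, -1.5]
finger_gap: 0.0585
t 6.25 p [0.6002 0.0034 0.0709] ang 3.69 gap 0.0585 F [ 0.3 -0.4 -1.5] q [-0.2   0.37  1.64  0.    1.13 -0.26]
need tx,ty,tz [ 0.014  0.197 -0.009] spin -0.002
```

View pics/s3.png

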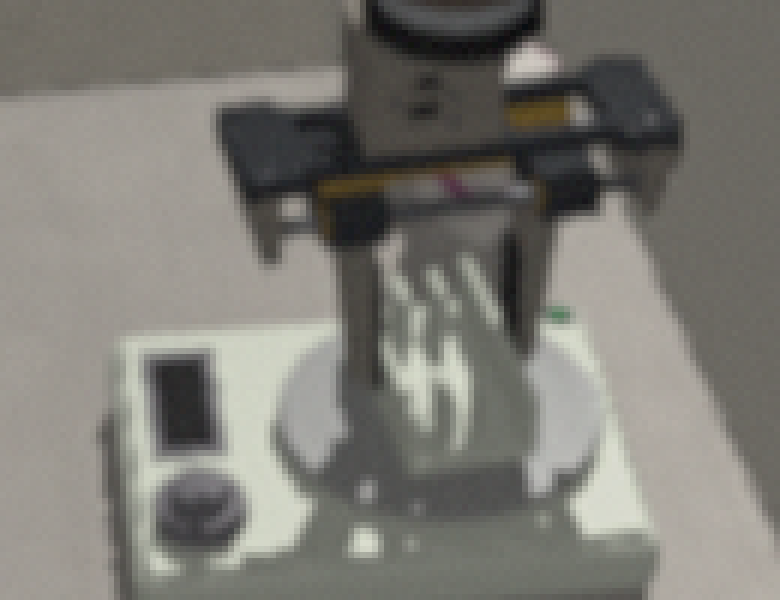

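Rack hangs centred over the pan, about 8 mm up. Lowering slowly.

```bash
python3 -m jog '[{"fingers":120,"tx":0,"ty":0.08,"tz":0,"spin":0},{"fingers":120,"tx":0,"ty":0.06,"tz":0,"spin":0},{"fingers":120,"tx":0,"ty":0.03,"tz":0,"spin":0},{"fingers":120,"tx":0,"ty":0.02,"tz":0,"spin":0},{"fingers":120,"tx":0,"ty":0.0,"tz":0,"spin":0}]'
python3 -c "
from h import *
go(.6008,.0031,.063,3.7)"
```

```text
time: 6.8
tool_pos: [0.6002, 0.0028, 0.063]
orientation: [-0.707, -0.022, 0.022, 0.707]
force: [0.1, -0.0, -1.9]
finger_gap: 0.0581
t 6.8 p [0.6002 0.0028 0.063 ] ang 3.62 gap 0.0581 F [ 0.1 -0.  -1.9] q [-0.2   0.38  1.65  0.    1.12 -0.26]
need tx,ty,tz [0.016 0.    0.007] spin -0.014
```

```bash
python3 -m jog '[{"fingers":120,"tx":0,"ty":0.02,"tz":0,"spin":0},{"fingers":120,"tx":0,"ty":0.02,"tz":0,"spin":0},{"fingers":120,"tx":0,"ty":0,"tz":0,"spin":0}]'
python3 -c "
from h import *
go(.6008,.0031,.063,3.7)"
```

```text
time: 7.1
tool_pos: [0.6003, 0.0028, 0.0629]
orientation: [0.707, 0.022, -0.022, -0.707]
force: [-5.2, 0.6, 7.4]
finger_gap: 0.0579
t 7.1 p [0.6003 0.0028 0.0629] ang 3.63 gap 0.0579 F [-5.2  0.6  7.4] q [-0.2   0.38  1.65 -0.    1.12 -0.26]
need tx,ty,tz [ 0.014 -0.001  0.008] spin -0.012
```

```bash
python3 -m jog '[{"fingers":120,"tx":0,"ty":-0.03,"tz":0,"spin":0},{"fingers":60,"tx":0,"ty":0,"tz":0,"spin":0},{"fingers":0,"tx":0,"ty":0,"tz":0,"spin":0},{"fingers":0,"tx":0,"ty":0,"tz":0,"spin":0},{"fingers":0,"tx":0,"ty":0,"tz":0,"spin":0},{"fingers":0,"tx":0,"ty":-0.4,"tz":0,"spin":0},{"fingers":0,"tx":0,"ty":-0.8,"tz":0,"spin":0},{"fingers":0,"tx":0,"ty":-0.8,"tz":0,"spin":0},{"fingers":255,"tx":0,"ty":0,"tz":0,"spin":0},{"fingers":255,"tx":0,"ty":0,"tz":0,"spin":0},{"fingers":255,"tx":0,"ty":0,"tz":0,"spin":0}]'
python3 - <<'E'
from h import *
go(.4858,-.0445,.07,3.7)
s,_=snapshot("side");crop(s,260,130,130,100,6,"pics/s4.png")
t,d=snapshot("top");crop(t,260,130,130,120,5,"pics/t4.png")
E
```

```text
time: 8.2
tool_pos: [0.5994, 0.0029, 0.1418]
orientation: [-0.707, -0.022, 0.023, 0.707]
force: [-0.5, -0.9, -1.2]
finger_gap: 0.0698
t 8.2 p [0.5994 0.0029 0.1418] ang 3.63 gap 0.0698 F [-0.5 -0.9 -1.2] q [-0.2   0.28  1.6  -0.    1.26 -0.26]
need tx,ty,tz [-2.906  1.799 -1.005] spin -0.012
```

View pics/s4.png

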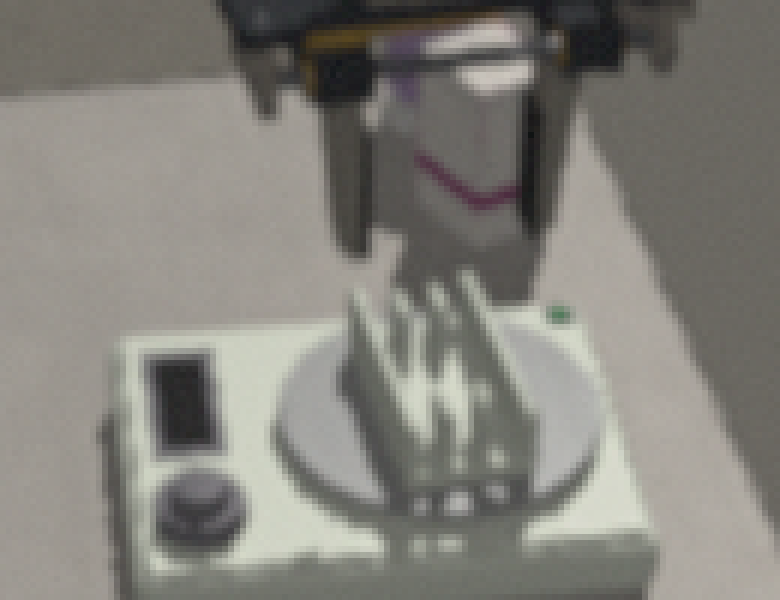

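```bash
python3 -m jog '[{"fingers":255,"tx":-0.58,"ty":0,"tz":-0.2,"spin":0},{"fingers":255,"tx":-0.58,"ty":0,"tz":-0.2,"spin":0},{"fingers":255,"tx":-0.58,"ty":0,"tz":-0.2,"spin":0},{"fingers":255,"tx":-0.58,"ty":0,"tz":-0.2,"spin":0},{"fingers":255,"tx":-0.58,"ty":0,"tz":-0.2,"spin":0},{"fingers":255,"tx":0,"ty":0.6,"tz":0,"spin":0},{"fingers":255,"tx":0,"ty":0.6,"tz":0,"spin":0},{"fingers":255,"tx":0,"ty":0.5,"tz":0,"spin":0},{"fingers":255,"tx":0,"ty":0,"tz":0,"spin":0},{"fingers":255,"tx":0,"ty":0,"tz":0,"spin":0}]'
python3 - <<'E'
from h import *
go(.4858,-.0445,.057,3.7)
s,_=snapshot("side");crop(s,260,130,130,100,6,"pics/s5.png")
E
```

```text
time: 9.3
tool_pos: [0.4864, -0.0443, 0.0743]
orientation: [-0.707, -0.022, 0.023, 0.707]
force: [-0.2, -0.3, 0.3]
finger_gap: 0.0003
t 9.3 p [ 0.4864 -0.0443  0.0743] ang 3.62 gap 0.0003 F [-0.2 -0.3  0.3] q [-0.34  0.1   1.96  0.    1.08 -0.4 ]
need tx,ty,tz [-0.016  0.432 -0.005] spin -0.013
```

View pics/s5.png

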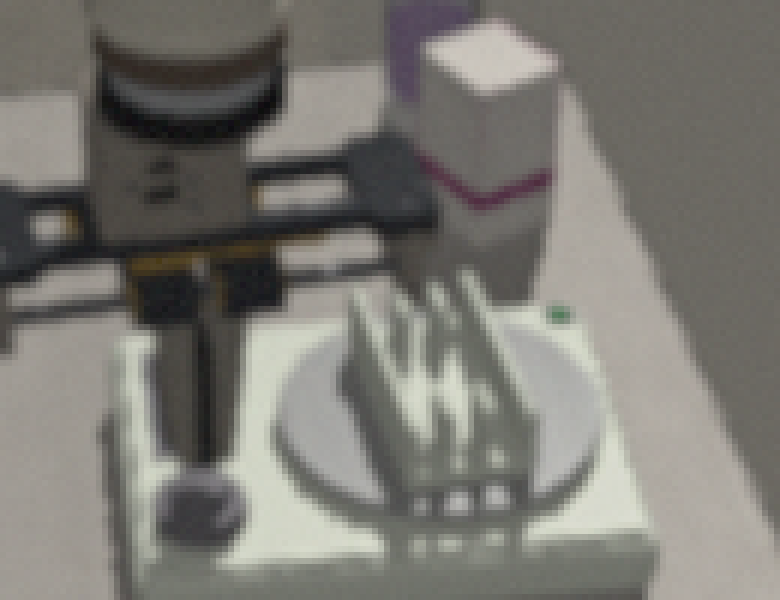

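View pics/t4.png

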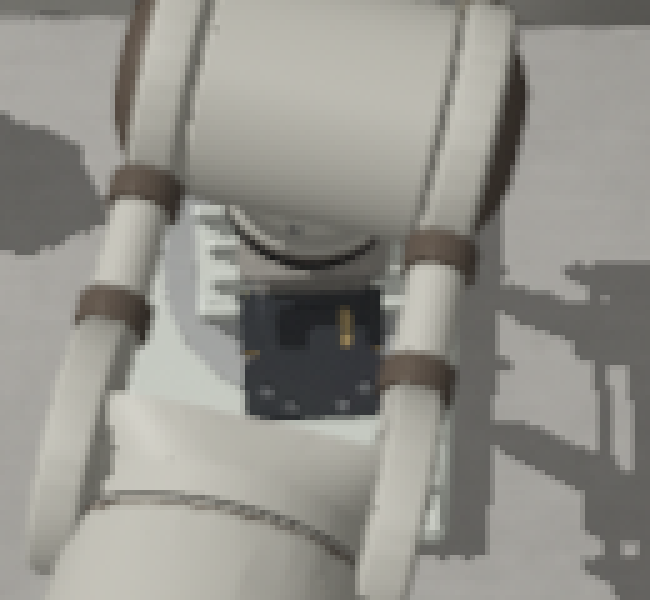

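```bash
python3 -m jog '[{"fingers":255,"tx":0,"ty":0.2,"tz":0,"spin":0},{"fingers":255,"tx":0,"ty":0.2,"tz":0,"spin":0},{"fingers":255,"tx":0,"ty":0.05,"tz":0,"spin":0},{"fingers":255,"tx":0,"ty":0,"tz":0,"spin":0}]'
python3 -m jog '[{"fingers":255,"tx":0,"ty":0.05,"tz":0,"spin":0},{"fingers":255,"tx":0,"ty":0.05,"tz":0,"spin":0},{"fingers":255,"tx":0,"ty":0,"tz":0,"spin":0}]'
```

```text
time: 9.75
tool_pos: [0.487, -0.0445, 0.0566]
orientation: [-0.707, -0.022, 0.022, 0.707]
force: [-0.6, 0.2, 2.2]
finger_gap: 0.0002
time: 10.05
tool_pos: [0.4871, -0.0445, 0.0537]
orientation: [0.707, 0.022, -0.023, -0.707]
force: [-4.8, 1.6, 11.5]
finger_gap: 0.0007
```

```bash
python3 -m jog '[{"fingers":255,"tx":0,"ty":0.04,"tz":0,"spin":0},{"fingers":255,"tx":0,"ty":0,"tz":0,"spin":0}]'
python3 -c "
from h import *
s,_=snapshot('side');crop(s,260,130,130,100,6,'pics/s6.png')"
python3 -m jog '[{"fingers":255,"tx":0,"ty":-0.3,"tz":0,"spin":0},{"fingers":255,"tx":0,"ty":-0.8,"tz":0,"spin":0},{"fingers":255,"tx":0,"ty":-0.8,"tz":0,"spin":0},{"fingers":255,"tx":0,"ty":-0.8,"tz":0,"spin":0},{"fingers":255,"tx":0,"ty":0,"tz":0,"spin":0}]'
python3 - <<'E'
from h import *
go(.4676,-.2634,.15,3.7)
s,_=snapshot("side");crop(s,260,130,130,100,6,"pics/s7.png")
E
```

```text
time: 10.25
tool_pos: [0.4871, -0.0446, 0.0535]
orientation: [0.707, 0.022, -0.023, -0.707]
force: [-8.9, 2.4, 23.5]
finger_gap: 0.0005
time: 10.8
tool_pos: [0.4899, -0.0454, 0.1638]
orientation: [0.708, 0.025, -0.019, -0.706]
force: [-0.2, 0.1, -0.2]
finger_gap: -0.0001
t 10.8 p [ 0.4899 -0.0454  0.1638] ang 3.63 gap -0.0001 F [-0.2  0.1 -0.2] q [-0.34 -0.02  1.89  0.    1.26 -0.4 ]
need tx,ty,tz [-0.905  0.355 -5.401] spin -0.012
```

View pics/s6.png

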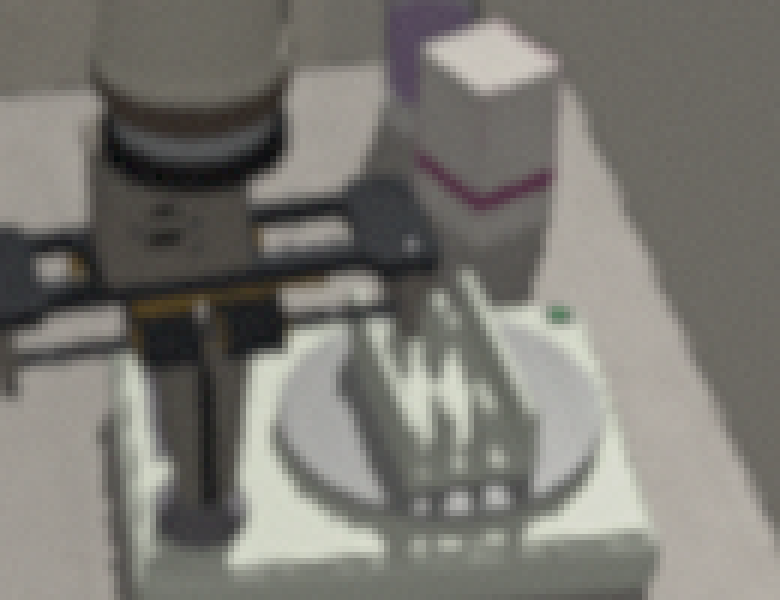

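View pics/s7.png

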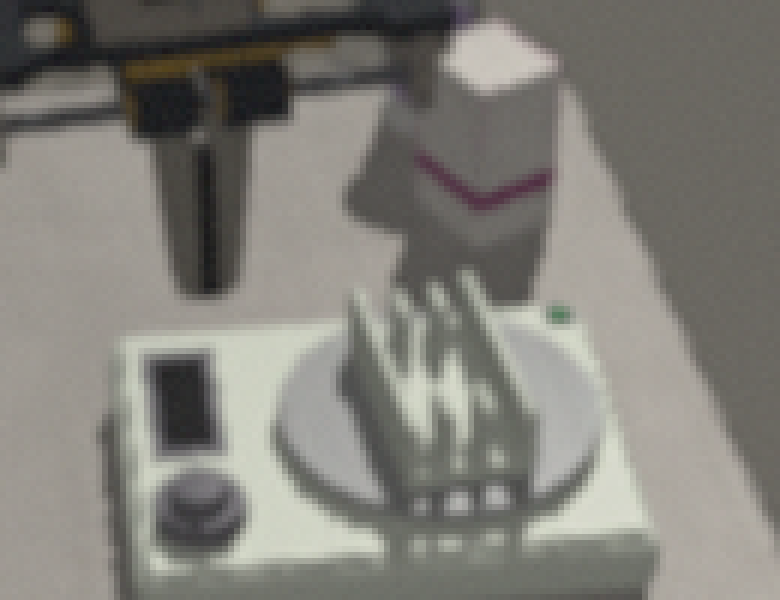

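```bash
python3 -m jog '[{"fingers":0,"tx":-0.11,"ty":0,"tz":-0.77,"spin":0},{"fingers":0,"tx":-0.11,"ty":0,"tz":-0.77,"spin":0},{"fingers":0,"tx":-0.11,"ty":0,"tz":-0.77,"spin":0},{"fingers":0,"tx":-0.11,"ty":0,"tz":-0.77,"spin":0},{"fingers":0,"tx":-0.11,"ty":0,"tz":-0.77,"spin":0},{"fingers":0,"tx":-0.11,"ty":0,"tz":-0.77,"spin":0},{"fingers":0,"tx":-0.11,"ty":0,"tz":-0.77,"spin":0},{"fingers":0,"tx":0,"ty":0.5,"tz":0,"spin":0},{"fingers":0,"tx":0,"ty":0,"tz":0,"spin":0},{"fingers":0,"tx":0,"ty":0,"tz":0,"spin":0}]'
python3 - <<'E'
from h import *
go(.470,-.2634,.088,3.7)
s,_=snapshot("side");crop(s,260,200,130,120,5,"pics/s8.png")
E
```

```text
time: 11.85
tool_pos: [0.4688, -0.2604, 0.1373]
orientation: [-0.706, -0.021, 0.023, 0.708]
force: [0.3, -0.5, 0.5]
finger_gap: 0.0786
t 11.85 p [ 0.4688 -0.2604  0.1373] ang 3.63 gap 0.0786 F [ 0.3 -0.5  0.5] q [-0.73  0.13  1.78  0.    1.23 -0.8 ]
need tx,ty,tz [ 0.029  1.233 -0.081] spin -0.011
```

View pics/s8.png

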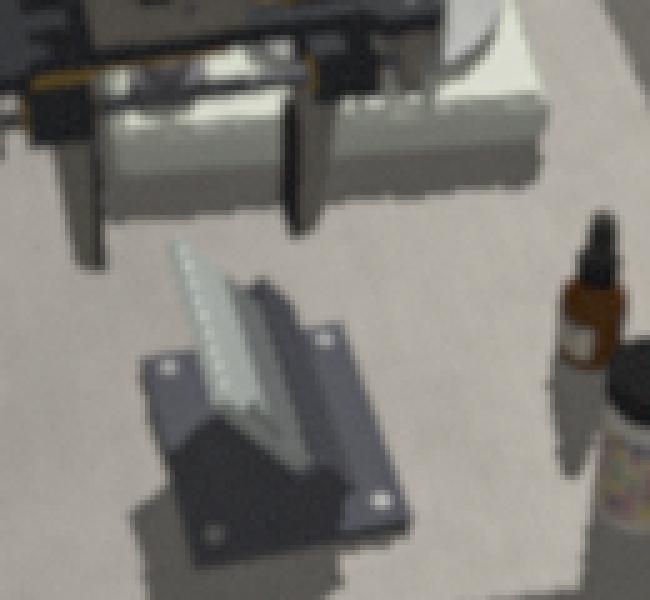

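```bash
python3 -m jog '[{"fingers":0,"tx":0.03,"ty":0.4,"tz":-0.08,"spin":0},{"fingers":0,"tx":0,"ty":0.5,"tz":0,"spin":0},{"fingers":0,"tx":0,"ty":0.33,"tz":0,"spin":0},{"fingers":0,"tx":0,"ty":0,"tz":0,"spin":0},{"fingers":150,"tx":0,"ty":0,"tz":0,"spin":0},{"fingers":190,"tx":0,"ty":0,"tz":0,"spin":0},{"fingers":255,"tx":0,"ty":0,"tz":0,"spin":0},{"fingers":255,"tx":0,"ty":0,"tz":0,"spin":0},{"fingers":255,"tx":0,"ty":0,"tz":0,"spin":0},{"fingers":255,"tx":0,"ty":0,"tz":0,"spin":0}]' 12
python3 - <<'E'
from h import *
go(.470,-.2634,.088,3.7)
s,_=snapshot("side");crop(s,260,200,130,120,5,"pics/s9.png")
E
```

```text
time: 12.9
tool_pos: [0.4712, -0.2648, 0.09]
orientation: [0.707, 0.022, -0.022, -0.707]
force: [0.6, 1.3, -0.0]
finger_gap: 0.0462
t 12.9 p [ 0.4712 -0.2648  0.09  ] ang 3.62 gap 0.0462 F [ 0.6  1.3 -0. ] q [-0.74  0.2   1.81 -0.    1.13 -0.8 ]
need tx,ty,tz [-0.028  0.049  0.036] spin -0.013
```

View pics/s9.png

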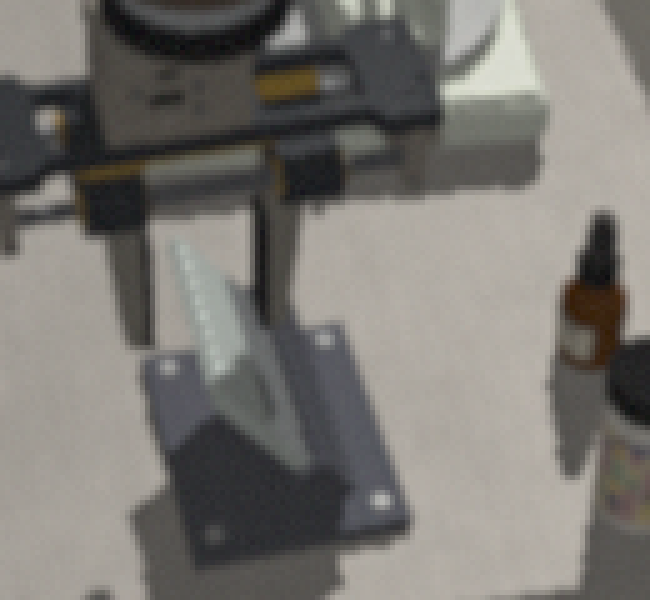

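```bash
python3 -m jog '[{"fingers":255,"tx":0,"ty":0,"tz":0,"spin":0},{"fingers":255,"tx":0,"ty":0,"tz":0,"spin":0},{"fingers":255,"tx":0,"ty":0,"tz":0,"spin":0},{"fingers":255,"tx":0,"ty":0,"tz":0,"spin":0},{"fingers":255,"tx":0,"ty":0,"tz":0,"spin":0},{"fingers":255,"tx":0,"ty":0,"tz":0,"spin":0}]'
python3 - <<'E'
from h import *
go(.470,-.2634,.088,3.7)
s,_=snapshot("side");crop(s,260,200,130,120,5,"pics/s10.png")
E
```

```text
time: 13.55
tool_pos: [0.471, -0.2647, 0.0899]
orientation: [-0.707, -0.022, 0.023, 0.707]
force: [-1.3, 0.3, 2.3]
finger_gap: 0.0105
t 13.55 p [ 0.471  -0.2647  0.0899] ang 3.62 gap 0.0105 F [-1.3  0.3  2.3] q [-0.74  0.2   1.81 -0.    1.13 -0.8 ]
need tx,ty,tz [-0.022  0.046  0.034] spin -0.013
```

View pics/s10.png

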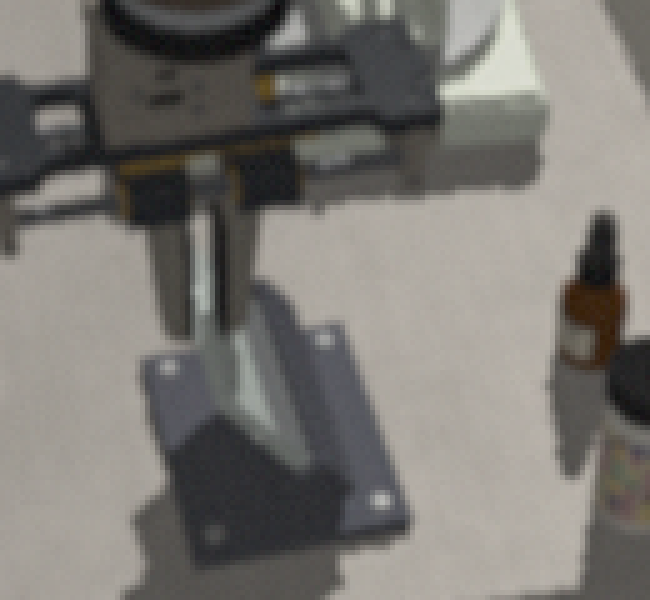

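```bash
python3 -m jog '[{"fingers":255,"tx":0,"ty":0,"tz":0,"spin":0},{"fingers":255,"tx":-0.07,"ty":-0.1,"tz":0,"spin":0},{"fingers":255,"tx":-0.07,"ty":-0.1,"tz":0,"spin":0},{"fingers":255,"tx":-0.07,"ty":-0.1,"tz":0,"spin":0},{"fingers":255,"tx":0,"ty":0,"tz":0,"spin":0}]' 20
python3 - <<'E'
from h import *
go(.470,-.2634,.088,3.7)
s,_=snapshot("side");crop(s,260,200,130,120,5,"pics/s11.png")
E
```

```text
time: 14.1
tool_pos: [0.4629, -0.2655, 0.1026]
orientation: [0.707, 0.023, -0.022, -0.706]
force: [0.2, 0.2, -0.9]
finger_gap: 0.0104
t 14.1 p [ 0.4629 -0.2655  0.1026] ang 3.61 gap 0.0104 F [ 0.2  0.2 -0.9] q [-0.75  0.17  1.82  0.    1.15 -0.81]
need tx,ty,tz [0.181 0.366 0.042] spin -0.015
```

View pics/s11.png

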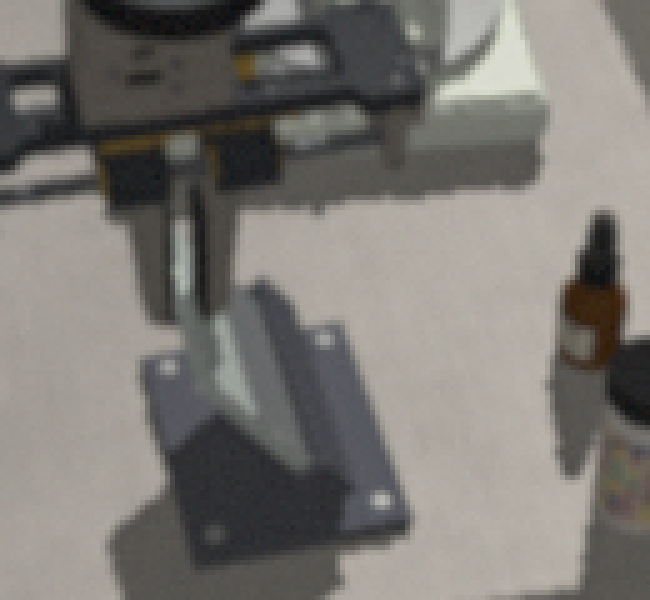

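```bash
python3 -m jog '[{"fingers":255,"tx":-0.07,"ty":-0.1,"tz":0,"spin":0},{"fingers":255,"tx":-0.07,"ty":-0.1,"tz":0,"spin":0},{"fingers":255,"tx":-0.07,"ty":-0.1,"tz":0,"spin":0},{"fingers":255,"tx":0,"ty":0,"tz":0,"spin":0}]' 20
python3 - <<'E'
from h import *
go(.470,-.2634,.088,3.7)
s,_=snapshot("side");crop(s,260,200,130,120,5,"pics/s12.png")
E
```

```text
time: 14.55
tool_pos: [0.4544, -0.2661, 0.1146]
orientation: [0.707, 0.022, -0.022, -0.706]
force: [0.7, -0.2, -1.0]
finger_gap: 0.01
t 14.55 p [ 0.4544 -0.2661  0.1146] ang 3.61 gap 0.01 F [ 0.7 -0.2 -1. ] q [-0.76  0.13  1.83 -0.    1.18 -0.82]
need tx,ty,tz [0.394 0.666 0.043] spin -0.014
```

View pics/s12.png

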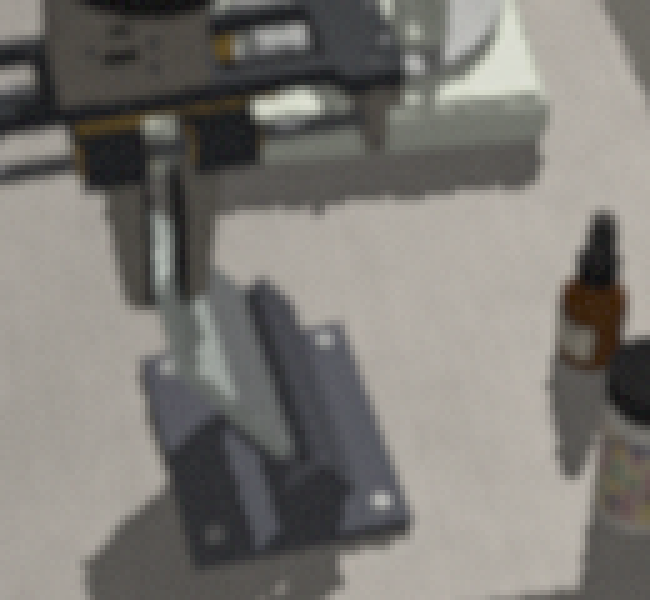

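```bash
python3 -m jog '[{"fingers":255,"tx":-0.07,"ty":-0.1,"tz":0,"spin":0},{"fingers":255,"tx":-0.07,"ty":-0.1,"tz":0,"spin":0},{"fingers":255,"tx":-0.07,"ty":-0.1,"tz":0,"spin":0},{"fingers":255,"tx":-0.07,"ty":-0.1,"tz":0,"spin":0},{"fingers":255,"tx":-0.07,"ty":-0.1,"tz":0,"spin":0},{"fingers":255,"tx":-0.07,"ty":-0.1,"tz":0,"spin":0},{"fingers":255,"tx":-0.07,"ty":-0.1,"tz":0,"spin":0},{"fingers":255,"tx":0,"ty":0,"tz":0,"spin":0}]' 20
python3 - <<'E'
from h import *
go(.470,-.2634,.088,3.7)
s,_=snapshot("side");crop(s,260,180,130,120,5,"pics/s13.png")
E
```

```text
time: 15.4
tool_pos: [0.4346, -0.2672, 0.1424]
orientation: [0.707, 0.022, -0.022, -0.707]
force: [-0.3, 0.6, -1.1]
finger_gap: 0.0073
t 15.4 p [ 0.4346 -0.2672  0.1424] ang 3.61 gap 0.0073 F [-0.3  0.6 -1.1] q [-0.79  0.06  1.85 -0.    1.23 -0.85]
need tx,ty,tz [0.89  1.359 0.041] spin -0.015
```

View pics/s13.png

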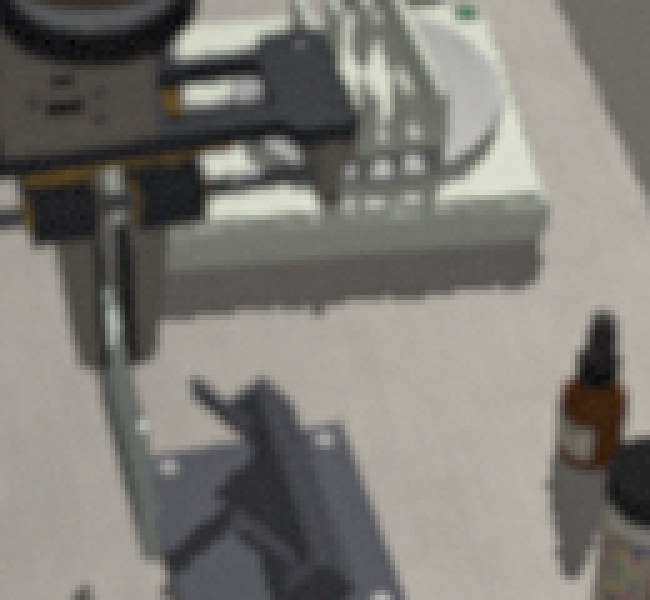

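```bash
python3 -m jog '[{"fingers":255,"tx":0,"ty":0,"tz":0,"spin":0},{"fingers":255,"tx":0,"ty":-0.2,"tz":0,"spin":0},{"fingers":255,"tx":0,"ty":-0.4,"tz":0,"spin":0},{"fingers":255,"tx":0,"ty":-0.4,"tz":0,"spin":0},{"fingers":255,"tx":0,"ty":-0.3,"tz":0,"spin":0},{"fingers":255,"tx":0,"ty":0,"tz":0,"spin":0},{"fingers":255,"tx":0,"ty":0,"tz":0,"spin":0}]' 35
python3 - <<'E'
from h import *
go(.6003,.0028,.2,3.7)
s,d=snapshot("side");crop(s,250,140,110,150,4,"pics/s14.png");np.save("pics/s14.npy",s);np.save("pics/s14d.npy",d)
t,d=snapshot("top");crop(t,270,130,180,130,4,"pics/t14.png");np.save("pics/t14.npy",t);np.save("pics/t14d.npy",d)
E
```

```text
time: 16.15
tool_pos: [0.4348, -0.267, 0.1937]
orientation: [0.707, 0.022, -0.022, -0.707]
force: [0.1, 1.1, -2.1]
finger_gap: 0.0067
t 16.15 p [ 0.4348 -0.267   0.1937] ang 3.62 gap 0.0067 F [ 0.1  1.1 -2.1] q [-0.79  0.01  1.8  -0.    1.33 -0.85]
need tx,ty,tz [ 4.555 -0.158  6.47 ] spin -0.013
```

View pics/s14.png

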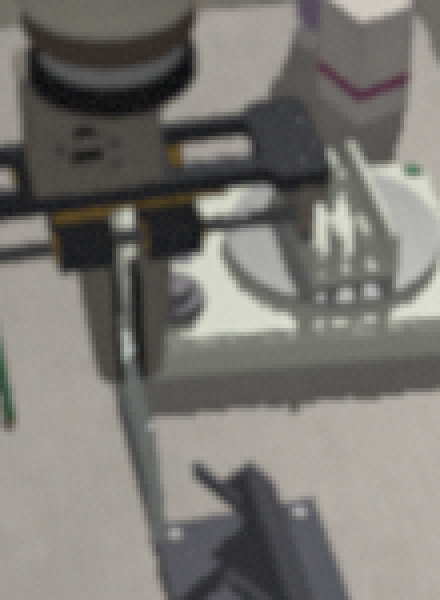

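View pics/t14.png

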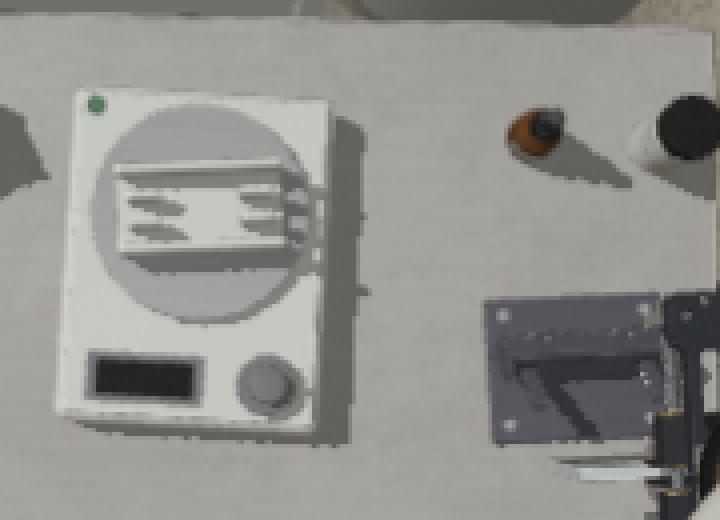

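Run:
```python
from h import *
s=np.load("pics/s14.npy");crop(s,265,180,50,110,7,"pics/s14b.png")
t=np.load("pics/t14.npy");crop(t,395,230,60,40,12,"pics/t14b.png")
P=depthpts("side",np.load("pics/s14d.npy"))
for v in range(226,290,4):
    print(v,[tuple(P[v,u].round(3)) for u in range(278,296,3)])
```

```text
226 [(np.float64(0.427), np.float64(-0.277), np.float64(0.219)), (np.float64(0.435), np.float64(-0.254), np.float64(0.197)), (np.float64(0.439), np.float64(-0.275), np.float64(0.215)), (np.float64(0.445), np.float64(-0.277), np.float64(0.216)), (np.float64(0.451), np.float64(-0.275), np.float64(0.214)), (np.float64(0.48), np.float64(-0.077), np.float64(0.032))]
230 [(np.float64(0.427), np.float64(-0.276), np.float64(0.207)), (np.float64(0.434), np.float64(-0.265), np.float64(0.196)), (np.float64(0.439), np.float64(-0.274), np.float64(0.204)), (np.float64(0.445), np.float64(-0.277), np.float64(0.205)), (np.float64(0.451), np.float64(-0.274), np.float64(0.202)), (np.float64(0.479), np.float64(-0.079), np.float64(0.021))]
234 [(np.float64(0.426), np.float64(-0.274), np.float64(0.195)), (np.float64(0.432), np.float64(-0.276), np.float64(0.196)), (np.float64(0.438), np.float64(-0.278), np.float64(0.197)), (np.float64(0.464), np.float64(-0.078), np.float64(0.008)), (np.float64(0.472), np.float64(-0.077), np.float64(0.006)), (np.float64(0.48), np.float64(-0.073), np.float64(0.001))]
238 [(n
[... 4023 characters left out ...]
at64(-0.225), np.float64(-0.004)), (np.float64(0.43), np.float64(-0.228), np.float64(-0.002)), (np.float64(0.437), np.float64(-0.229), np.float64(-0.002)), (np.float64(0.444), np.float64(-0.231), np.float64(-0.001)), (np.float64(0.45), np.float64(-0.236), np.float64(0.004)), (np.float64(0.456), np.float64(-0.242), np.float64(0.009))]
286 [(np.float64(0.421), np.float64(-0.241), np.float64(0.001)), (np.float64(0.428), np.float64(-0.242), np.float64(0.001)), (np.float64(0.435), np.float64(-0.243), np.float64(0.0)), (np.float64(0.442), np.float64(-0.243), np.float64(-0.001)), (np.float64(0.449), np.float64(-0.244), np.float64(-0.002)), (np.float64(0.455), np.float64(-0.254), np.float64(0.008))]
```

View pics/s14b.png

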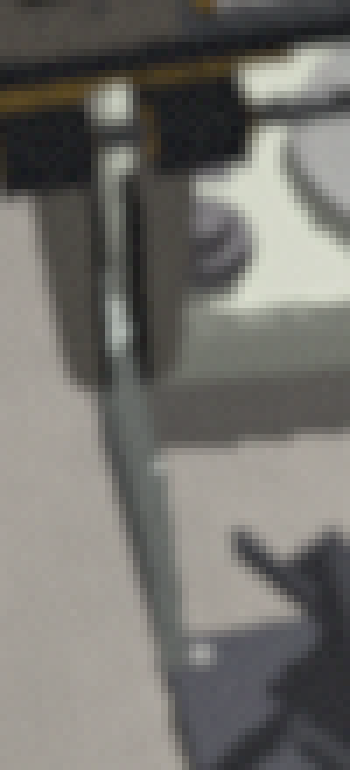

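View pics/t14b.png

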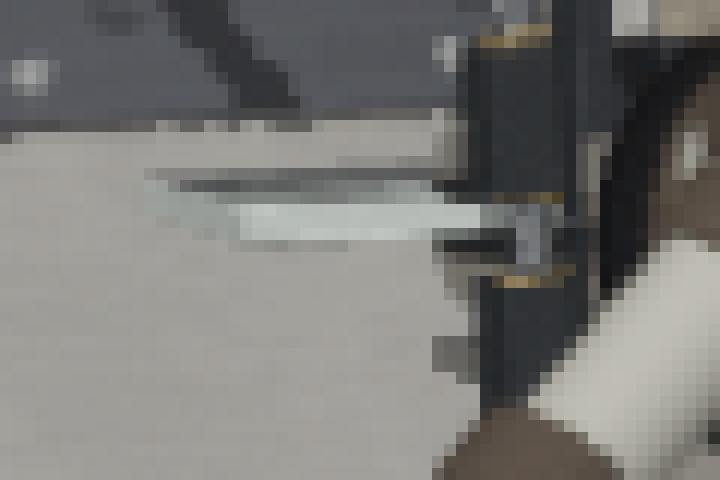

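Run:
```python
from h import *
def py(n,uv,y):
    o,d=ray(n,uv);return (o+d*((y-o[1])/d[:,1])[:,None]).round(4)
c=[(265+x/7-.5,180+y/7-.5) for x,y in[(164,470),(183,655)]]
X=py("side",c,-.317);print(X,np.degrees(np.arctan2(X[1,0]-X[0,0],X[0,2]-X[1,2])))
# per-row right edge by gradient
s=cv2.cvtColor(np.load("pics/s14.npy"),cv2.COLOR_RGB2GRAY).astype(float)
uv=[]
for v in range(248,270):
    g=np.diff(s[v,284:296]);k=np.argmax(g)
    uv.append((284+k+.5,v))
X=py("side",uv,-.317);p=np.polyfit(X[:,2],X[:,0],1);print(X[::4],np.degrees(np.arctan(-p[0])))
# top view: top face z~.199 and +x face visible below
t=[(395+x/12-.5,230+y/12-.5) for x,y in[(240,205),(240,240),(480,205),(480,240)]]
print(plane("top",t,.199).round(4)); print(plane("top",[(395+180/12-.5,230+187/12-.5)],.12).round(4), plane("top",[(395+155/12-.5,230+180/12-.5)],.12).round(4))
```

```text
[[ 0.4409 -0.317   0.199 ]
 [ 0.444  -0.317   0.1235]] 2.351221232885286
[[ 0.4419 -0.317   0.1952]
 [ 0.4415 -0.317   0.1843]
 [ 0.4431 -0.317   0.173 ]
 [ 0.4428 -0.317   0.1618]
 [ 0.4445 -0.317   0.1501]
 [ 0.4441 -0.317   0.1385]] 3.153341015798188
[[ 0.4358 -0.2156  0.199 ]
 [ 0.4291 -0.2156  0.199 ]
 [ 0.4363 -0.2623  0.199 ]
 [ 0.4296 -0.2623  0.199 ]]
[[ 0.4377 -0.2229  0.12  ]] [[ 0.4391 -0.2176  0.12  ]]
```

Run:
```python
from h import *
t=np.load("pics/t14.npy");crop(t,292,160,60,40,12,"pics/t14c.png")
P=depthpts("top",np.load("pics/t14d.npy"));z=P[...,2]
m=(z>.072)&(z<.092);m[:160]=0;m[203:]=0;m[:,:285]=0;m[:,360:]=0
q=P[m];print(m.sum(),cv2.minAreaRect(q[:,:2].astype(np.float32)))
m2=(z>.05)&(z<.092);m2[:160]=0;m2[203:]=0;m2[:,:285]=0;m2[:,360:]=0
```

```text
308 ((0.6011732220649719, 0.002471745014190674), (0.05870727822184563, 0.10780986398458481), 3.5028507709503174)
```

View pics/t14c.png

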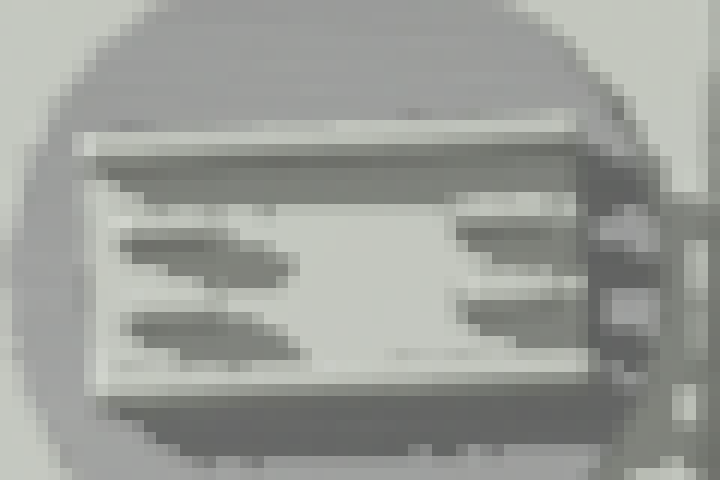

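```bash
python3 -m jog '[{"fingers":255,"tx":0,"ty":0,"tz":0,"spin":0},{"fingers":255,"tx":0.1,"ty":0,"tz":0.15,"spin":0},{"fingers":255,"tx":0.2,"ty":0,"tz":0.29,"spin":0},{"fingers":255,"tx":0.35,"ty":0,"tz":0.5,"spin":0},{"fingers":255,"tx":0.4,"ty":0,"tz":0.58,"spin":0},{"fingers":255,"tx":0.4,"ty":0,"tz":0.58,"spin":0},{"fingers":255,"tx":0.4,"ty":0,"tz":0.58,"spin":0},{"fingers":255,"tx":0.4,"ty":0,"tz":0.58,"spin":0},{"fingers":255,"tx":0.4,"ty":0,"tz":0.58,"spin":0},{"fingers":255,"tx":0.4,"ty":0,"tz":0.58,"spin":0},{"fingers":255,"tx":0.4,"ty":0,"tz":0.58,"spin":0},{"fingers":255,"tx":0.4,"ty":0,"tz":0.58,"spin":0},{"fingers":255,"tx":0.35,"ty":0,"tz":0.5,"spin":0},{"fingers":255,"tx":0.2,"ty":0,"tz":0.29,"spin":0},{"fingers":255,"tx":0.1,"ty":0,"tz":0.1,"spin":0},{"fingers":255,"tx":0,"ty":0,"tz":0,"spin":0},{"fingers":255,"tx":0,"ty":0,"tz":0,"spin":0}]' 50
python3 - <<'E'
from h import *
go(.598,.0025,.165,3.6)
s,d=snapshot("side");crop(s,290,110,90,110,7,"pics/s15.png");np.save("pics/s15.npy",s);np.save("pics/s15d.npy",d)
E
```

```text
time: 17.95
tool_pos: [0.5978, 0.002, 0.1937]
orientation: [0.707, 0.022, -0.022, -0.707]
force: [0.1, -1.2, -2.0]
finger_gap: 0.0064
t 17.95 p [0.5978 0.002  0.1937] ang 3.59 gap 0.0064 F [ 0.1 -1.2 -2. ] q [-0.2   0.23  1.55 -0.    1.36 -0.26]
need tx,ty,tz [0.005 0.718 0.012] spin -0.002
```

View pics/s15.png

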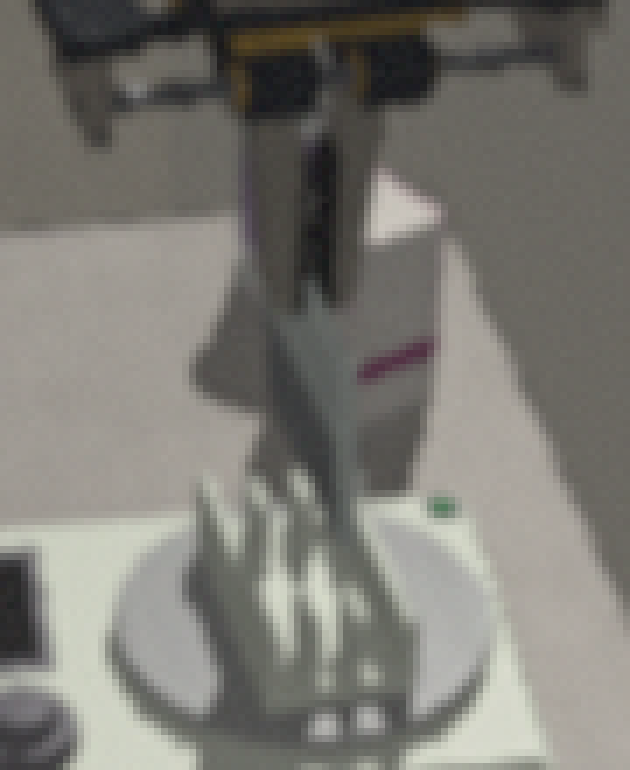

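Run:
```python
from h import *
def py(n,uv,y):
    o,d=ray(n,uv);return (o+d*((y-o[1])/d[:,1])[:,None]).round(4)
s=np.load("pics/s15.npy");crop(s,315,145,40,75,10,"pics/s15b.png")
D=depthpts("side",np.load("pics/s15d.npy"))
for v in range(160,192,3): print(v,[list(D[v,u].round(3).astype(float)) for u in range(332,342,2)])
```

```text
160 [[np.float64(0.595), np.float64(0.004), np.float64(0.169)], [np.float64(0.596), np.float64(-0.013), np.float64(0.18)], [np.float64(0.596), np.float64(-0.034), np.float64(0.194)], [np.float64(0.6), np.float64(-0.039), np.float64(0.197)], [np.float64(0.661), np.float64(0.186), np.float64(0.042)]]
163 [[np.float64(0.594), np.float64(0.002), np.float64(0.161)], [np.float64(0.595), np.float64(-0.016), np.float64(0.173)], [np.float64(0.596), np.float64(-0.034), np.float64(0.185)], [np.float64(0.598), np.float64(-0.049), np.float64(0.195)], [np.float64(0.604), np.float64(-0.045), np.float64(0.192)]]
166 [[np.float64(0.595), np.float64(0.004), np.float64(0.15)], [np.float64(0.596), np.float64(-0.016), np.float64(0.164)], [np.float64(0.596), np.float64(-0.035), np.float64(0.176)], [np.float64(0.599), np.float64(-0.046), np.float64(0.184)], [np.float64(0.604), np.float64(-0.045), np.float64(0.183)]]
169 [[np.float64(0.595), np.float64(0.003), np.float64(0.141)], [np.float64(0.596), np.float64(-0.016), np.float64(0.155)], [np.float64(0.597), np.float64(-0.034), np.float64(0.167)], [np.float
[... 1514 characters left out ...]
), np.float64(-0.045), np.float64(0.128)], [np.float64(0.606), np.float64(-0.047), np.float64(0.129)]]
187 [[np.float64(0.604), np.float64(0.034), np.float64(0.059)], [np.float64(0.61), np.float64(0.034), np.float64(0.058)], [np.float64(0.617), np.float64(0.039), np.float64(0.054)], [np.float64(0.601), np.float64(-0.047), np.float64(0.12)], [np.float64(0.606), np.float64(-0.048), np.float64(0.12)]]
190 [[np.float64(0.603), np.float64(0.027), np.float64(0.054)], [np.float64(0.607), np.float64(0.021), np.float64(0.059)], [np.float64(0.613), np.float64(0.024), np.float64(0.055)], [np.float64(0.619), np.float64(0.023), np.float64(0.055)], [np.float64(0.622), np.float64(0.016), np.float64(0.06)]]
```

View pics/s15b.png

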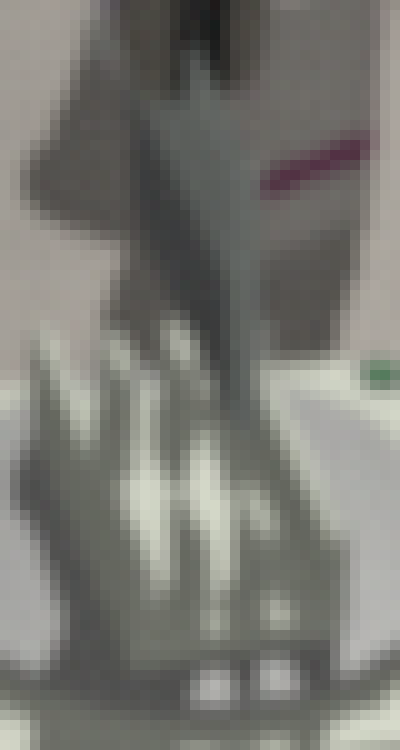

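Run:
```python
from h import *
a=np.radians(3.6)
def rk(x,y,z,c=(.6008,.0026)): return [c[0]+x*np.cos(a)-y*np.sin(a),c[1]+x*np.sin(a)+y*np.cos(a),.048+z]
pts=[rk(.02925,-.055,.034),rk(-.02925,-.055,.034),rk(.02925,.055,.034),rk(-.02925,.055,.034),rk(.02925,-.055,0),rk(-.02925,-.055,0)]+[rk(x,-.055,.008) for x in(-.00575,.00575)]
uv=proj("side",pts);print(uv.round(1),((uv-[315,145]+.5)*10).round(0))
s=np.load("pics/s15.npy");im=cv2.resize(s[165:225,310:370,::-1],None,fx=10,fy=10,interpolation=cv2.INTER_CUBIC)
for p in uv: cv2.circle(im,tuple(int(i) for i in (p-[310,165]+.5)*10),3,(0,0,255),1)
cv2.imwrite("pics/s15c.png",im)
```

```text
[[350.  198.3]
 [328.1 201.6]
 [338.3 174.1]
 [317.8 176.9]
 [349.3 208.4]
 [327.8 211.7]
 [336.6 208. ]
 [340.8 207.4]] [[355. 538.]
 [136. 571.]
 [238. 296.]
 [ 33. 324.]
 [348. 639.]
 [133. 672.]
 [221. 635.]
 [263. 629.]]
```

View pics/s15c.png

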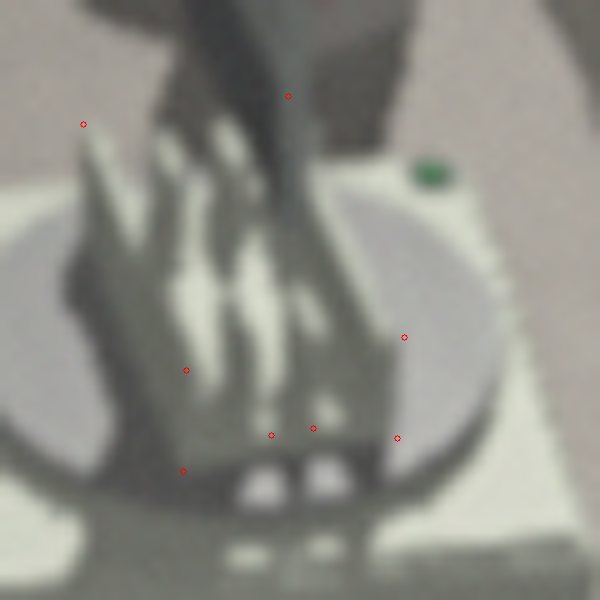

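```bash
python3 -m jog '[{"fingers":255,"tx":-0.02,"ty":0.2,"tz":0,"spin":0},{"fingers":255,"tx":0,"ty":0.3,"tz":0,"spin":0},{"fingers":255,"tx":0,"ty":0.2,"tz":0,"spin":0},{"fingers":255,"tx":0,"ty":0.1,"tz":0,"spin":0},{"fingers":255,"tx":0,"ty":0,"tz":0,"spin":0},{"fingers":255,"tx":0,"ty":0,"tz":0,"spin":0}]'
python3 - <<'E'
from h import *
go(.598,.0025,.1307,3.6)
s,d=snapshot("side");np.save("pics/s16.npy",s);np.save("pics/s16d.npy",d)
cv2.imwrite("pics/s16.png",cv2.resize(s[140:220,310:370,::-1],None,fx=7.5,fy=7.5,interpolation=cv2.INTER_CUBIC))
t,d=snapshot("top");crop(t,270,130,100,80,7,"pics/t16.png")
E
```

```text
time: 18.6
tool_pos: [0.5974, 0.0026, 0.1618]
orientation: [0.707, 0.022, -0.022, -0.707]
force: [0.6, 0.2, -1.9]
finger_gap: 0.0065
t 18.6 p [0.5974 0.0026 0.1618] ang 3.62 gap 0.0065 F [ 0.6  0.2 -1.9] q [-0.2   0.26  1.59 -0.    1.3  -0.26]
need tx,ty,tz [ 0.014  0.778 -0.003] spin 0.004
```

View pics/s16.png

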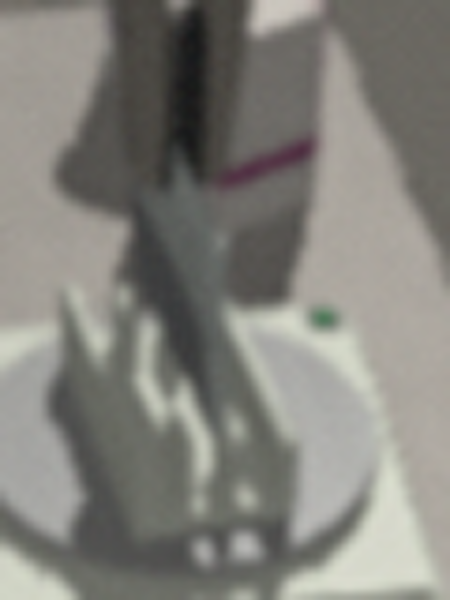

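View pics/t16.png

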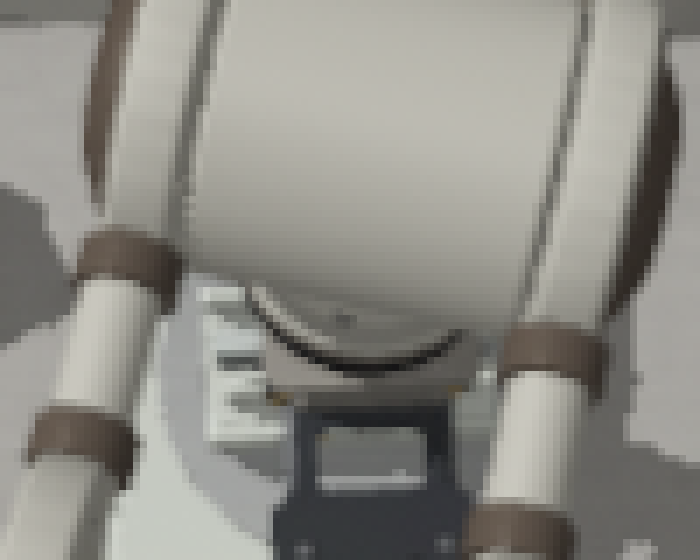

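Run:
```python
from h import *
s=np.load("pics/s16.npy");g=s.mean(2)
for v in range(180,198,2): print(v,g[v,330:348].round(0).astype(int))
D=depthpts("side",np.load("pics/s16d.npy"))
for v in range(178,198,2): print(v,[[float(k) for k in D[v,u].round(3)] for u in range(335,342)])
```

```text
180 [ 73  64  60  60  64  76  88  94  99 114 127 118 105 102 109 110 116 130]
182 [122  89  65  59  61  66  79  91  97 119 153 177 180 179 185 190 197 203]
184 [163 116  75  59  61  61  70  84  94 100 130 170 187 178 175 180 184 188]
186 [147 109  83  66  62  59  66  79  91  95 101 128 165 182 173 167 168 168]
188 [143 110  98  85  68  62  65  81  94  98  98 102 131 166 184 177 170 169]
190 [157 119 107 114 119  91  67  79  92  97  99  98 103 132 168 183 177 170]
192 [188 155 125 148 173 143  92  79  91  98 100  99  98 104 134 169 185 178]
194 [180 184 161 168 189 176 131  91  91 106 123 116 103  96 106 135 166 179]
196 [132 147 126 119 148 181 176 131 100 109 139 158 134 106  96 106 136 167]
178 [[0.596, -0.029, 0.136], [0.596, -0.04, 0.144], [0.598, -0.046, 0.148], [0.6, -0.045, 0.147], [0.603, -0.046, 0.147], [0.655, 0.151, -0.0], [0.658, 0.151, -0.001]]
180 [[0.597, -0.029, 0.129], [0.597, -0.039, 0.137], [0.598, -0.043, 0.14], [0.6, -0.048, 0.143], [0.603, -0.048, 0.142], [0.625, 0.032, 0.082], [0.656, 0.141, -0.001]]
182 [[0.597, -0.028, 0.122], [0.598, -0.037, 0.129], [0.598, 
[... 595 characters left out ...]
], [0.622, 0.005, 0.075]]
190 [[0.599, -0.025, 0.094], [0.599, -0.036, 0.102], [0.6, -0.044, 0.108], [0.602, -0.046, 0.11], [0.604, -0.048, 0.111], [0.607, -0.047, 0.11], [0.624, 0.01, 0.064]]
192 [[0.598, -0.027, 0.089], [0.599, -0.038, 0.097], [0.599, -0.045, 0.103], [0.601, -0.051, 0.107], [0.605, -0.046, 0.103], [0.607, -0.047, 0.104], [0.623, 0.007, 0.06]]
194 [[0.607, 0.006, 0.056], [0.599, -0.039, 0.092], [0.6, -0.045, 0.097], [0.602, -0.045, 0.096], [0.605, -0.046, 0.096], [0.608, -0.043, 0.093], [0.623, 0.006, 0.054]]
196 [[0.605, -0.0, 0.054], [0.608, -0.001, 0.054], [0.6, -0.044, 0.089], [0.602, -0.047, 0.091], [0.606, -0.041, 0.086], [0.607, -0.047, 0.09], [0.613, -0.037, 0.082]]
```

```bash
python3 -m jog '[{"fingers":255,"tx":0,"ty":0.1,"tz":0,"spin":0},{"fingers":255,"tx":0,"ty":0.1,"tz":0,"spin":0},{"fingers":255,"tx":0,"ty":0.1,"tz":0,"spin":0},{"fingers":255,"tx":0,"ty":0,"tz":0,"spin":0}]'
```

```text
time: 19.1
tool_pos: [0.5967, 0.0027, 0.1487]
orientation: [-0.707, -0.022, 0.023, 0.707]
force: [-0.7, -0.1, -2.4]
finger_gap: 0.0065
```

Run:
```python
from h import *
go(.598,.0025,.1307,3.6)
s,d=snapshot("side")
cv2.imwrite("pics/s17.png",cv2.resize(s[140:220,310:370,::-1],None,fx=7.5,fy=7.5,interpolation=cv2.INTER_CUBIC))
```

```text
t 19.1 p [0.5967 0.0027 0.1487] ang 3.62 gap 0.0065 F [-0.7 -0.1 -2.4] q [-0.2   0.27  1.6   0.    1.27 -0.26]
need tx,ty,tz [ 0.033  0.451 -0.008] spin 0.004
```

View pics/s17.png

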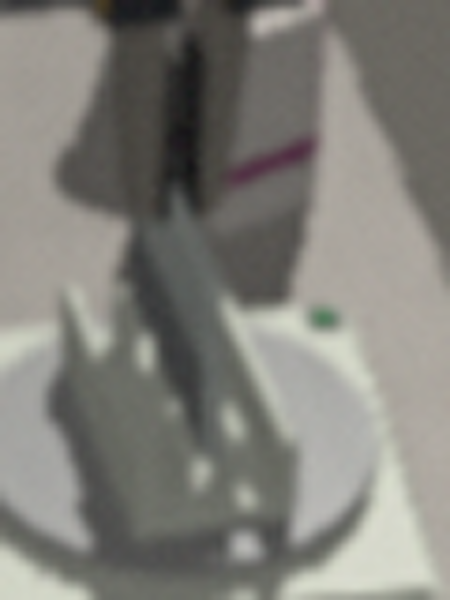

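```bash
python3 -m jog '[{"fingers":255,"tx":0,"ty":0.1,"tz":0,"spin":0},{"fingers":255,"tx":0,"ty":0.1,"tz":0,"spin":0},{"fingers":255,"tx":0,"ty":0.05,"tz":0,"spin":0},{"fingers":255,"tx":0,"ty":0,"tz":0,"spin":0}]'
```

```text
time: 19.55
tool_pos: [0.597, 0.0027, 0.1392]
orientation: [-0.707, -0.022, 0.023, 0.707]
force: [-0.4, 0.4, -1.7]
finger_gap: 0.0062
```

```bash
python3 -m jog '[{"fingers":255,"tx":0,"ty":0.06,"tz":0,"spin":0},{"fingers":255,"tx":0,"ty":0.06,"tz":0,"spin":0},{"fingers":255,"tx":0,"ty":0,"tz":0,"spin":0}]'
python3 -m jog '[{"fingers":255,"tx":0,"ty":0.04,"tz":0,"spin":0},{"fingers":255,"tx":0,"ty":0.03,"tz":0,"spin":0},{"fingers":255,"tx":0,"ty":0,"tz":0,"spin":0}]'
```

```text
time: 19.85
tool_pos: [0.5971, 0.0027, 0.1346]
orientation: [-0.707, -0.022, 0.023, 0.707]
force: [-0.0, -0.9, -2.7]
finger_gap: 0.0067
time: 20.15
tool_pos: [0.5976, 0.0027, 0.1325]
orientation: [0.707, 0.023, -0.022, -0.707]
force: [0.8, 0.9, 0.4]
finger_gap: 0.0064
```

```bash
python3 -m jog '[{"fingers":255,"tx":0,"ty":0.03,"tz":0,"spin":0},{"fingers":255,"tx":0,"ty":0,"tz":0,"spin":0}]'
python3 - <<'E'
from h import *
go(.598,.0025,.1307,3.6)
s,d=snapshot("side")
cv2.imwrite("pics/s18.png",cv2.resize(s[140:220,310:370,::-1],None,fx=7.5,fy=7.5,interpolation=cv2.INTER_CUBIC))
D=depthpts("side",d)
for v in range(178,212,3): print(v,[[float(k) for k in D[v,u].round(3)] for u in range(334,342,2)])
E
```

```text
time: 20.35
tool_pos: [0.5983, 0.0027, 0.1324]
orientation: [0.707, 0.023, -0.021, -0.707]
force: [0.1, 0.9, 5.1]
finger_gap: 0.0069
t 20.35 p [0.5983 0.0027 0.1324] ang 3.63 gap 0.0069 F [0.1 0.9 5.1] q [-0.2   0.29  1.61  0.    1.24 -0.26]
need tx,ty,tz [-0.009  0.043 -0.003] spin 0.005
178 [[0.596, -0.02, 0.129], [0.599, -0.031, 0.137], [0.622, 0.041, 0.083], [0.654, 0.149, 0.001]]
181 [[0.596, -0.021, 0.12], [0.597, -0.038, 0.133], [0.601, -0.043, 0.136], [0.624, 0.025, 0.084]]
184 [[0.596, -0.023, 0.112], [0.597, -0.042, 0.127], [0.601, -0.047, 0.129], [0.622, 0.019, 0.078]]
187 [[0.597, -0.021, 0.101], [0.597, -0.042, 0.117], [0.6, -0.05, 0.123], [0.623, 0.017, 0.069]]
190 [[0.597, -0.021, 0.091], [0.598, -0.038, 0.104], [0.602, -0.046, 0.109], [0.623, 0.016, 0.06]]
193 [[0.597, -0.024, 0.084], [0.598, -0.042, 0.098], [0.601, -0.049, 0.103], [0.62, 0.006, 0.058]]
196 [[0.379, -0.943, 0.819], [0.598, -0.043, 0.088], [0.602, -0.047, 0.091], [0.61, -0.036, 0.081]]
199 [[0.593, -0.044, 0.08], [0.599, -0.041, 0.077], [0.603, -0.045, 0.08], [0.608, -0.045, 0.079]]
202 [[0.592, -0.047, 0.072], [0.599, -0.04, 0.066], [0.603, -0.045, 0.069], [0.609, -0.044, 0.068]]
205 [[0.593, -0.044, 0.06], [0.6, -0.04, 0.055], [0.603, -0.046, 0.06], [0.61, -0.043, 0.057]]
208 [[0.592, -0.05, 0.055], [0.597, -0.053, 0.056], [0.603, -0.051, 0.054], [0.608, -0.05, 0.053]]
211 [[0.592, -0.052, 0.046], [0.597, -0.055, 0.048], [0.602, -0.054, 0.047], [0.608, -0.054, 0.046]]
```

View pics/s18.png

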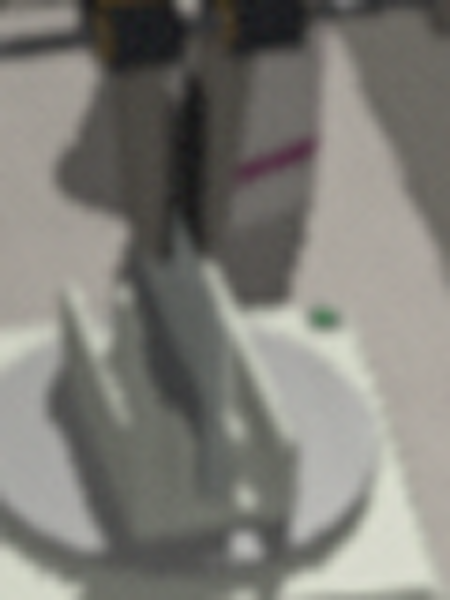

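```bash
python3 -m jog '[{"fingers":255,"tx":0,"ty":-0.03,"tz":0,"spin":0},{"fingers":225,"tx":0,"ty":0,"tz":0,"spin":0},{"fingers":210,"tx":0,"ty":0,"tz":0,"spin":0},{"fingers":190,"tx":0,"ty":0,"tz":0,"spin":0},{"fingers":160,"tx":0,"ty":0,"tz":0,"spin":0},{"fingers":160,"tx":0,"ty":0,"tz":0,"spin":0}]' 5
python3 - <<'E'
from h import *
go(.598,.0025,.1307,3.6)
s,d=snapshot("side")
cv2.imwrite("pics/s19.png",cv2.resize(s[130:220,300:370,::-1],None,fx=6.5,fy=6.5,interpolation=cv2.INTER_CUBIC))
E
```

```text
time: 21.0
tool_pos: [0.5973, 0.0026, 0.1321]
orientation: [-0.707, -0.022, 0.022, 0.707]
force: [0.2, -0.2, -0.2]
finger_gap: 0.034
t 21.0 p [0.5973 0.0026 0.1321] ang 3.62 gap 0.034 F [ 0.2 -0.2 -0.2] q [-0.2   0.29  1.61 -0.    1.24 -0.26]
need tx,ty,tz [ 0.018  0.035 -0.003] spin 0.003
```

View pics/s19.png

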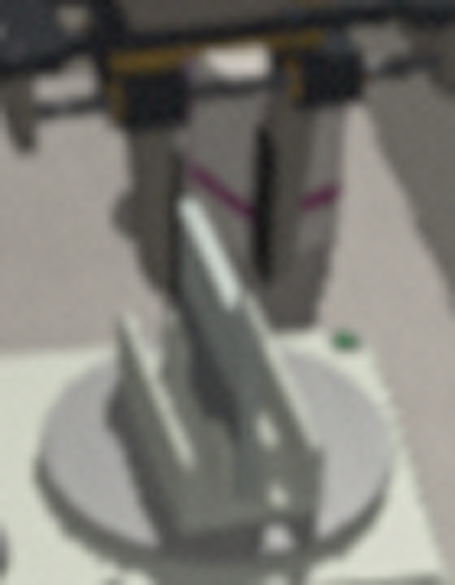

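Panel stands free in the rack with fingers clear on both sides. Retract straight up, then away.

```bash
python3 -m jog '[{"fingers":160,"tx":0,"ty":-0.2,"tz":0,"spin":0},{"fingers":160,"tx":0,"ty":-0.6,"tz":0,"spin":0},{"fingers":160,"tx":0,"ty":-0.8,"tz":0,"spin":0},{"fingers":160,"tx":0,"ty":-0.8,"tz":0,"spin":0},{"fingers":160,"tx":0,"ty":-0.5,"tz":0,"spin":0},{"fingers":160,"tx":-0.7,"ty":0,"tz":0.7,"spin":0},{"fingers":160,"tx":-0.7,"ty":0,"tz":0.7,"spin":0},{"fingers":160,"tx":-0.7,"ty":0,"tz":0.7,"spin":0},{"fingers":160,"tx":-0.7,"ty":0,"tz":0.7,"spin":0},{"fingers":160,"tx":-0.7,"ty":0,"tz":0.7,"spin":0},{"fingers":160,"tx":-0.7,"ty":0,"tz":0.7,"spin":0},{"fingers":160,"tx":0,"ty":0,"tz":0.8,"spin":0},{"fingers":160,"tx":0,"ty":0,"tz":0.8,"spin":0},{"fingers":160,"tx":0,"ty":0,"tz":0,"spin":0},{"fingers":160,"tx":0,"ty":0,"tz":0,"spin":0}]'
python3 - <<'E'
from h import *
go()
s,sd=snapshot("side");t,td=snapshot("top")
cv2.imwrite("pics/s20.png",cv2.resize(s[130:220,270:370,::-1],None,fx=6.5,fy=6.5,interpolation=cv2.INTER_CUBIC))
crop(t,270,130,120,110,6,"pics/t20.png");crop(t,180,120,280,180,2.8,"pics/t20f.png")
P=depthpts("top",td);z=P[...,2]
def rect(a,b,v0,v1,u0,u1):
    m=(z>a)&(z<b);k=np.zeros_like(m);k[v0:v1,u0:u1]=1;m&=k;print(m.sum(),cv2.minAreaRect(P[m][:,:2].astype(np.float32)),np.median(z[m]))
rect(.072,.092,160,205,285,360)   # rack
rect(.127,.145,150,210,285,370)   # panel top
E
```

```text
time: 22.55
tool_pos: [0.415, 0.2236, 0.2487]
orientation: [0.707, 0.023, -0.023, -0.707]
force: [-0.4, -0.1, 0.0]
finger_gap: 0.0344
t 22.55 p [0.415  0.2236 0.2487] ang 3.71 gap 0.0344 F [-0.4 -0.1  0. ] q [ 0.24 -0.14  1.83 -0.    1.45  0.17]
need tx,ty,tz [0. 0. 0.] spin None
301 ((0.601184606552124, 0.0023091696202754974), (0.05868655443191528, 0.10773248970508575), 3.7125418186187744) 0.08037175933338836
143 ((0.6002060174942017, 0.0020139291882514954), (0.008342143148183823, 0.09719838947057724), 3.667330026626587) 0.1349554754400475
```

View pics/s20.png

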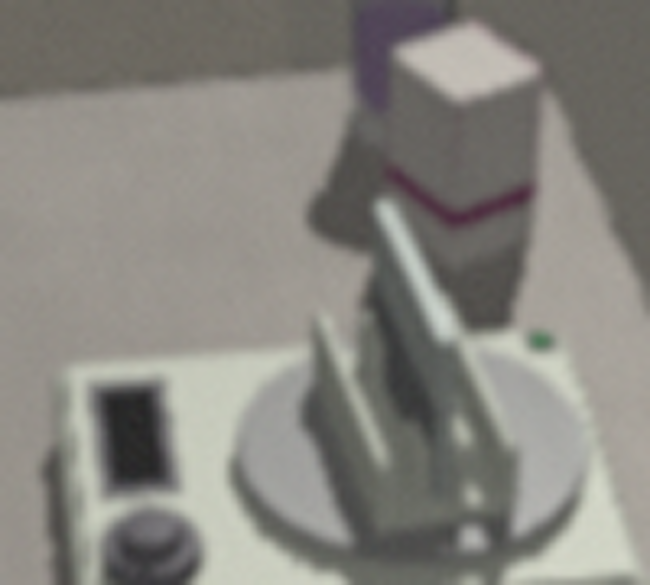

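View pics/t20.png

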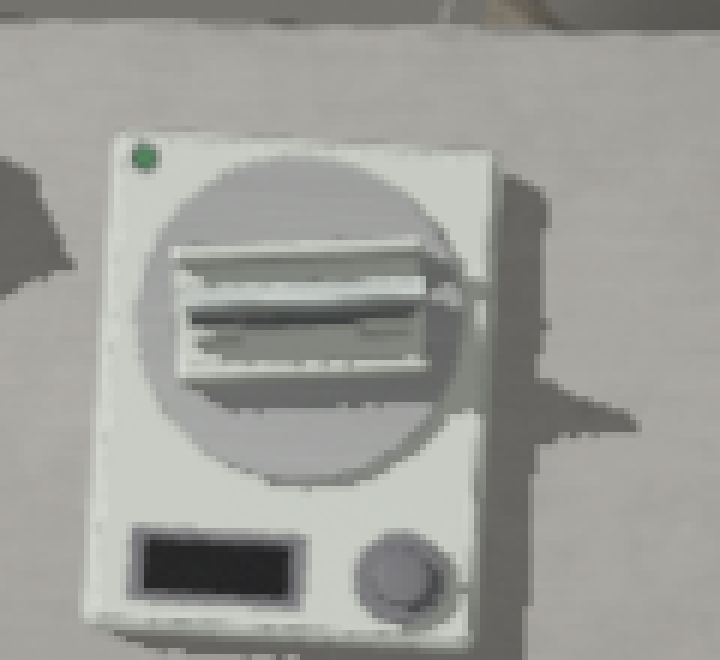

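View pics/t20f.png

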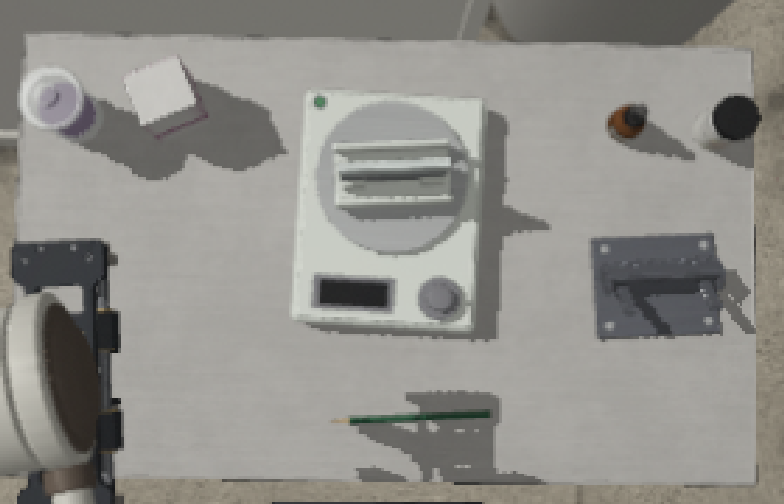

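```bash
python3 -c "
from rig import job
print(job.sign_off())"
```

```text
the job is handed in; nothing more can be done
None
```

The job is done and handed in at about 22.6 s of robot time; sign-off gives no verdict, so what follows rests on my own checks.

**What I did**
- I stood the rack on the pan, released it, then pressed the tare key. The tip stopped firm at about 24 N, well above the 4 N spring, and a picture afterwards showed the key up again.
- I drew the panel out of the stand along its own tilt. It swung upright in the jaws, and I lowered it into the rack's middle slot until a small rise in force showed it was on the slot floor. I then let go and moved the arm clear.

**Last checks (top camera depth)**

| Check | Measured | Compared with |
|---|---|---|
| Rack centre | (0.601, 0.002) m, turned 3.7° | pan centre (0.601, 0.003) m |
| Panel top edge centre | (0.600, 0.002) m, turned 3.7° | about 1 mm from the rack's middle |
| Panel top edge height | 0.135 m | 0.136 m expected |

The key was up and the arm was touching nothing. The jar, carton, pot and dropper bottle looked unmoved, though I compared them by eye and did not measure them.

**Disagreements**
- While the panel was held, I measured its tilt between about 2° and 3°. I allowed for that when placing it.
- The two cameras put the rack and panel up to about 2 mm apart, which matches the stated calibration accuracy.
- The fingers read about 6.5 mm on the 8 mm panel under a strong grip. I took this as a reading offset, because the panel did not slip.

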